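# Hook out the soaking tray and load the cement discs with the spatula

### The arm

A 6-joint arm with a two-finger parallel gripper is mounted at the origin on the work surface. World frame = base frame: x ahead of the robot, y to its left, z up, the work surface at z = 0. Lengths are in m, angles in rad, forces in N, time in s.
With the tool pointing down it reaches from about 0.35 to 0.85 m from the base axis. Payload 8.1 kg.
Tool frame: the origin (TCP) lies at the very end of the fingers, on their centre line; the grasp point (between the pads) lies 19 mm behind it; z points along the fingers, y is the line along which they close (so a half turn about z gives the same grasp; the last joint's range is limited). The gripper opens to 85 mm and grips with 20 to 120 N. Pads are 22 mm wide; open, the fingers measure 114 mm over their backs; the gripper's body (76 mm by 85 mm) begins 54 mm behind the grasp point. The pads swing forward as they close: fully open they stand 13 mm farther back than shut.
Start: joints at [-1.283, 0.13, 1.488, -0, 1.523, -0.085], TCP at [0.219, -0.559, 0.231] pointing down, gripper open.
Joint ranges: [-2.96, 2.96], [-0.89, 2.26], [0.02, 2.5], [-1.34, 4.48], [0, 2.73], [-2.66, 2.66]. Speed limits (rad/s): [2.39, 2.39, 2.79, 3.14, 3.14, 3.14].

### API

Orientations are given as [roll, pitch, yaw] about the fixed x, y, z axes, in that order (R = Rz(yaw) Ry(pitch) Rx(roll)).
In Python, from plant import status, capture, ticket gives the robot as it stands. The module is installed in compiled form; this text tells all that it offers.
- The arm moves only by the shell command python3 -m pendant 'ROWS' [FORCE]. ROWS is JSON, a list of rows, each an object of numbers: "ax", "ay", "az": the turn, a rotation vector about the tool's x, y, z scaled (see below); "dx", "dy", "dz": the shift along the tool's x, y, z scaled (see below); "gripper": the opening in per cent of the stroke, from 0 (shut) to 100 (fully open). In form: [{"ax": .., "ay": .., "az": .., "dx": .., "dy": .., "dz": .., "gripper": ..}, ...]. A call has 1 to 5 rows; each row is the pose to reach, as a shift and turn from the pose commanded when the call began, along the tool's axes at that moment, turning the shorter way round; what a row does not reach only later rows make up. The controller multiplies each number of a shift by 0.3 m and each number of a turn by 2 pi rad. A row lasts 1/12 s, in which the tool goes at most 41.7 mm and 7.16 degrees, less where a joint would pass 70% of its speed; a pose out of reach is approached as far as the arm can. A call with a number of a shift or a turn outside -1 to 1 is refused whole. A call with a gripper value outside its range is refused whole. The fingers move at their own pace and stop on an object; FORCE is the grip in N (left out, the last holds). Time passes only in rows, so rows that repeat a pose let the fingers close. It gives the time, the measured TCP pose, the force, the opening and the grip force at its end, in the units of the state.
- status.get_state(): the state, without advancing time (a new reading comes with each control period).
- capture(name): name is "scene" or "top" or "wrist"; returns a dict with "color" (400x640x3 uint8, red, green, blue), "camera_matrix" (3x3 intrinsics, pixels), "D" ([k1, k2, p1, p2, k3] as OpenCV has them; the pictures are not rectified), "world_to_cam" (4x4, takes a point from world to camera coordinates); the wrist camera has in their place "tool_from_camera" (4x4, takes a point from camera to tool coordinates, whose origin is the TCP and whose axes are the flange's). Camera axes: x right, y down, z forward; pixel columns grow to the right and rows downward; lengths in m; the calibration is good to about 2 mm. A picture is of the moment at which its call begins: read the wrist's pose just before it. There is no depth.
- ticket.job_done(): hands the job in; it is judged then, once.
The state is a dict: "time_s": time; "qpos": joint angles; "qd": joint speeds; "joint_torque": joint torques, N m; "tool_pos": TCP position; "tool_rot": TCP orientation; "force": force on the tool from outside, world axes, zero at the start; "moment": the same for the moment, N m; "width": finger opening in m; "grip_force": force on a finger pad.
Only numpy, scipy, OpenCV 4.12 (cv2) and the standard library are available. Lean on these libraries where they do the work, as an engineer would, in place of code of your own. Each camera call takes 0.05 s, during which the arm holds its last target. There are 200 camera calls.

### The job

Take the hook from the rubber mat, reach it behind the back wall of the steel tray under the shelf and draw the tray forward until it is completely clear of the shelf. Then carry every white cement disc on the spatula, one at a time, from the drying rack to the tray, each lying flat on the ribs in the middle of a bay of its own; the discs are brittle test pieces, so never touch them with the gripper or let one fall, and do not touch the tray with the gripper either. Finish with both tools lying on the mat as you found them, and leave everything else on the bench alone.

Things in the scene. Friction and masses are not known exactly. Their poses are not given: they have to be found in the camera images.
- tray: Loose perforated stainless tray on the bench under the shelf, 100 (x) by 270 (y) mm, 0.6 to 0.9 kg. Origin: centre of its underside; x points from the open front to the back wall, z up. Floor 3 mm thick; back wall 40 mm high, 3 mm thick, its outer face at x = +50 mm; side walls 20 mm high, outer faces at y = +-135 mm; no front wall.
- tray_bay (a point): Middle of the tray's middle bay, level with the rib tops (x 0, y 0, z 16 mm in the tray's frame). Three bays are centred at y = -84, 0, +84 mm. Each has two ribs 4 mm thick along x (x = -43 to +43 mm), centred 28 mm to either side of the bay's middle, rising from the floor at z = 3 to z = 16 mm: a blade narrower than 50 mm passes between them, under a disc.
- shelf: Fixed bench shelf, an open steel wire board on grey side panels with some instruments on it, 240 (x) by 410 (y) mm. Origin: centre of its footprint at bench level; x points from its front edge (x = -120 mm) to its back. Board underside 165 mm above the bench, stock up to 220 mm; side panels 5 mm thick at y = +-202 mm; open at front and back below the board.
- shelf_edge_left (a point): Point on the lower front edge of the shelf's board (x = -120, y = 135, z = 165 mm in the shelf's frame). The tray is clear of the shelf when this point and the right one are behind its back wall.
- shelf_edge_right (a point): The same at y = -135 mm.
- rack: Fixed steel drying rack, 110 (x) by 270 (y) mm. Origin: centre of its underside; x points from the open front to the low back stop (44 mm high, face at x = +52 mm). Base plate 4 mm thick.
- rack_bay (a point): Middle of the rack's middle bay, level with the rib tops (x 0, y 0, z 38 mm in the rack's frame). Bays at y = -84, 0, +84 mm, each with two ribs 4 mm thick along x (x = -43 to +43 mm), centred 28 mm to either side of the bay's middle, from z = 4 to z = 38 mm. At most one disc lies on each bay's ribs.
- mat: Fixed black rubber mat, 340 (x) by 180 (y) by 2 mm; origin: centre of its underside. The two tools lie on it at the start and must at the end.
- hook: Tray hook of bent flat steel with a wooden handle, overall 270 mm, 0.22 kg. Origin: under the middle of the handle, at the level it stands on; x points from the handle to the hook end, z up. Handle a block 100 (x) by 28 (y) by 32 (z) mm, z = 0 to 32, taken from above across its 28 mm; centre of mass about 40 mm ahead of its middle. It stands on handle and hook plate.
- hook_tip (a point): Lower end of the hook plate, in the middle of its face towards the handle (x = 215, y = 0, z = 0 mm in the hook's frame). The plate is 36 mm wide, 5 mm thick and upright, z = 0 to 62 mm. From handle to plate a 20 mm wide strip rises to z = 60 at x = 85 mm, then runs level to the plate, underside at z = 58 mm.
- spatula: Cranked steel spatula with a black handle, 0.13 kg. Origin: under the gripping part of the handle, level with the blade's underside; x points to the blade tip, z up. Handle 22 mm wide (y), x = -57 to 33, z = 32 to 58 mm, taken from above across its 22 mm. A bent-down hanging end at x = -64 reaches to z = 0: it stands on blade and hanging end, handle raised.
- spatula_blade (a point): Middle of the blade's upper face (x = 99, y = 0, z = 3 mm in the spatula's frame). Blade flat and level, 38 mm wide, 3 mm thick, x = 58 to 140 mm; behind it a 16 mm wide neck rises to the handle.
- disc1: Cast bone-cement test disc, white, 76 mm across and 8 mm thick, 35 to 70 g; origin: centre of its underside. Starts flat on the ribs of one bay of the drying rack (absent in some runs).
- disc2: Cast bone-cement test disc, white, 76 mm across and 8 mm thick, 35 to 70 g; origin: centre of its underside. Starts flat on the ribs of one bay of the drying rack (absent in some runs).
- disc3: Cast bone-cement test disc, white, 76 mm across and 8 mm thick, 35 to 70 g; origin: centre of its underside. Starts flat on the ribs of one bay of the drying rack (absent in some runs).
- mallet: Steel mallet with black handle lying on the bench, 190 mm long, origin under its head. Bystander: leave it where it is.
- drill: Black bone-drill handpiece lying on the bench, 200 mm long. Bystander: leave it where it is.
- cup_reamer: Domed steel cup reamer, 58 mm across, 29 mm high, face up. Bystander: leave it where it is.
- monomer: Brown glass bottle, 56 mm across, 120 mm high. Bystander: leave it where it is.
- bowl: White plastic mixing bowl, 100 mm across, 55 mm high. Bystander: leave it where it is.
- impactor: Steel impactor bar lying on the bench, 150 mm long. Bystander: leave it where it is.
- powder: White plastic powder jar, 70 mm across, 90 mm high. Bystander: leave it where it is.
Mind the look-alikes: they are no part of the job. Leave any pink or turquoise look-alike of the disc2 alone.

How it is judged:
On the way, in this order (a step that is already met when the one before it is completed fails the run):
1. the tray has been drawn completely clear of the shelf's front edge by the hook (x of each of shelf_edge_left, shelf_edge_right in the frame of tray above 0.046 m and contact force between hook and tray above 0.3 N), for 0.04 s.
2. a disc rides on the spatula, lifted clear of the rack (((contact force between spatula and disc1 above 0.1 N and height (world z) of disc1 above 0.05 m) or (contact force between spatula and disc2 above 0.1 N and height (world z) of disc2 above 0.05 m) or (contact force between spatula and disc3 above 0.1 N and height (world z) of disc3 above 0.05 m))), for 0.2 s.
At the end, for the whole second after the job is handed in: The whole tray is forward of the shelf front edge (4 mm grace); every disc lies flat (0.1 rad) at rest on the tray ribs, centre within 12 mm of a bay's middle line and 20 mm of the ribs' middle; hook and spatula lie upright at rest, origins within the mat outline (x of each of shelf_edge_left, shelf_edge_right in the frame of tray above 0.046 m and linear speed of each of tray, disc1, disc2, disc3, hook, spatula below 0.02 m/s and (y of disc1 in the frame of tray between -0.096 and -0.072 m or y of disc1 in the frame of tray between -0.012 and 0.012 m or y of disc1 in the frame of tray between 0.072 and 0.096 m) and x of disc1 in the frame of tray between -0.02 and 0.02 m and z of disc1 in the frame of tray between 0.012 and 0.02 m and angle between each of disc1, disc2, disc3's own z axis and vertical below 0.1 rad and (y of disc2 in the frame of tray between -0.096 and -0.072 m or y of disc2 in the frame of tray between -0.012 and 0.012 m or y of disc2 in the frame of tray between 0.072 and 0.096 m) and x of disc2 in the frame of tray between -0.02 and 0.02 m and z of disc2 in the frame of tray between 0.012 and 0.02 m and (y of disc3 in the frame of tray between -0.096 and -0.072 m or y of disc3 in the frame of tray between -0.012 and 0.012 m or y of disc3 in the frame of tray between 0.072 and 0.096 m) and x of disc3 in the frame of tray between -0.02 and 0.02 m and z of disc3 in the frame of tray between 0.012 and 0.02 m and x of hook in the frame of mat between -0.17 and 0.17 m and y of hook in the frame of mat between -0.09 and 0.09 m and z of each of hook, spatula in the frame of mat below 0.01 m and angle between each of hook, spatula's own z axis and vertical below 0.15 rad and x of spatula in the frame of mat between -0.17 and 0.17 m and y of spatula in the frame of mat between -0.09 and 0.09 m); the robot touches nothing.
It fails at once if the gripper touches a disc (contact force between the fingers and disc1 above 0.5 N or contact force between the fingers and disc2 above 0.5 N or contact force between the fingers and disc3 above 0.5 N).
It fails at once if the gripper touches the tray (contact force between the fingers and tray above 1 N).
It fails at once if a disc falls to the bench (height (world z) of any of disc1, disc2, disc3 below 0.006 m).
It fails at once if another thing on the bench is pushed more than 40 mm (distance of any of mallet, drill, cup_reamer, monomer, bowl, impactor, powder from where it was at the start of the episode above 0.04 m).
Of disc1, disc2, disc3 only 2 to 3 are there at a start; the rules pass over those that are not, and their reading is None.
At some moment in a run one of hook, spatula, tray may be knocked a few centimetres aside while the robot is not near it.
It also fails if it takes over 210 s, if anything falls off the work surface, if the arm or the gripper's body presses on something with over 40 N, if the wrist force passes 120 N, or if a joint passes its speed limit or range.

## Working session

There is one attempt and no reset: what is moved stays moved. The work goes in short steps, Python scripts to look and compute and a shell command to move; the robot and the scene stay as the last step left them, time stands still between calls to the robot, and variables do not carry over. Pictures are saved under pics/ and viewed, at most 14 in all, crops included, and the job is handed in when it is done.

```bash
mkdir -p pics; cat > h.py <<'E'
import numpy as np, cv2
from scipy.spatial.transform import Rotation as R
from plant import status, capture, ticket
def snap(n,f):
    s=status.get_state(); c=capture(n); cv2.imwrite(f'pics/{f}.png',c['color'][:,:,::-1])
    K=np.array(c['camera_matrix']);D=np.array(c['D'])
    if n=='wrist':
        T=np.eye(4);T[:3,:3]=R.from_euler('xyz',s['tool_rot']).as_matrix();T[:3,3]=s['tool_pos'];T=T@np.array(c['tool_from_camera'])
    else: T=np.linalg.inv(np.array(c['world_to_cam']))
    np.savez(f'pics/{f}.npz',K=K,D=D,T=T); return c
def w(f,u,v,z):
    d=np.load(f'pics/{f}.npz');p=cv2.undistortPoints(np.array([[[u,v]]],float),d['K'],d['D'])[0,0]
    r=d['T'][:3,:3]@[p[0],p[1],1];o=d['T'][:3,3];return o+r*(z-o[2])/r[2]
def px(f,P):
    d=np.load(f'pics/{f}.npz');Ti=np.linalg.inv(d['T']);rv=cv2.Rodrigues(Ti[:3,:3])[0]
    return cv2.projectPoints(np.array(P,float).reshape(-1,3),rv,Ti[:3,3],d['K'],d['D'])[0][:,0]
E
python3 - <<'E'
from h import *
for n in('scene','top'): snap(n,n+'0')
s=status.get_state();print(s)
for n in('scene0','top0'):print(np.load(f'pics/{n}.npz')['T'].round(3))
E
```

```text
{'time_s': 0.1, 'qpos': array([-1.28344300e+00,  1.31097756e-01,  1.48918017e+00, -8.49012535e-06,
        1.52304279e+00, -8.54300760e-02]), 'qd': array([ 2.15307422e-04, -2.73564176e-03, -2.20481615e-03, -1.68399973e-03,
       -9.83941936e-04, -3.38931626e-05]), 'joint_torque': array([ 1.06098661e-06, -5.70952427e+01, -5.01941872e+01, -1.93915671e-04,
        8.03346746e-03,  6.42308623e-05]), 'tool_pos': array([ 0.21838014, -0.55829447,  0.23033675]), 'tool_rot': array([-3.13987018e+00, -1.38999443e-04,  3.72783696e-01]), 'force': array([0.41417277, 0.66793578, 0.24863491]), 'moment': array([ 0.04839175, -0.03665525, -0.05557691]), 'grip_force': 0.0, 'width': 0.08568038158287837}
[[ 0.616  0.621 -0.485  1.383]
 [ 0.788 -0.489  0.374 -0.66 ]
 [-0.005 -0.612 -0.791  1.508]
 [ 0.     0.     0.     1.   ]]
[[-0.016 -0.999  0.05   0.436]
 [-1.     0.017  0.006 -0.006]
 [-0.006 -0.05  -0.999  1.591]
 [ 0.     0.     0.     1.   ]]
```

View pics/top0.png

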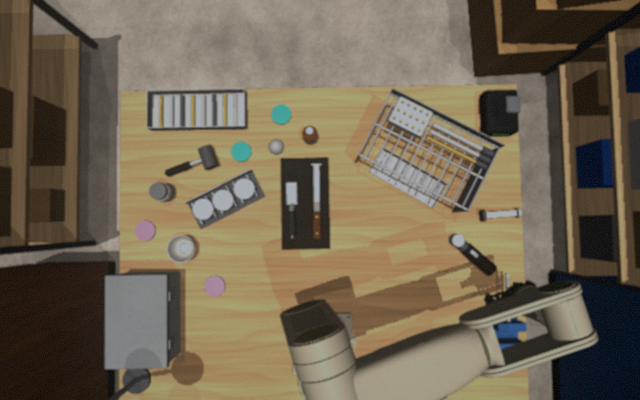

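View pics/scene0.png

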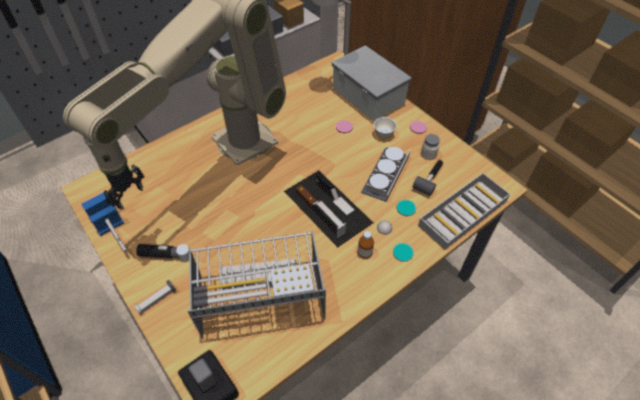

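Top view shows the rack with 3 discs at about (225,199), the mat at (305,203) with hook on the right and spatula on the left, and the shelf at (430,150), with the tray visible through its wires. I'll zoom in on these.

```bash
python3 - <<'E'
from h import *
a=cv2.imread('pics/top0.png')
cv2.imwrite('pics/c1.png',cv2.resize(a[85:220,345:510],None,fx=4.4,fy=4.4,interpolation=cv2.INTER_CUBIC))
cv2.imwrite('pics/c2.png',cv2.resize(a[140:260,180:340],None,fx=4.8,fy=4.8,interpolation=cv2.INTER_CUBIC))
E
```

```text
(no output)
```

View pics/c1.png

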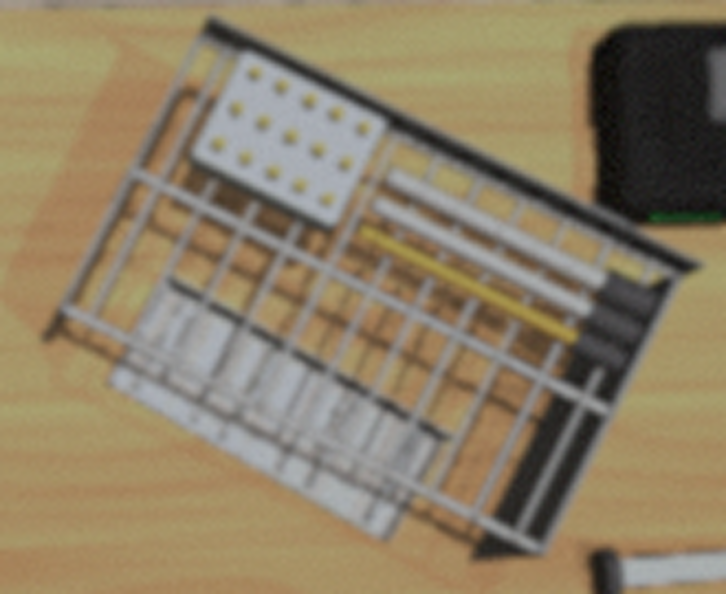

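View pics/c2.png

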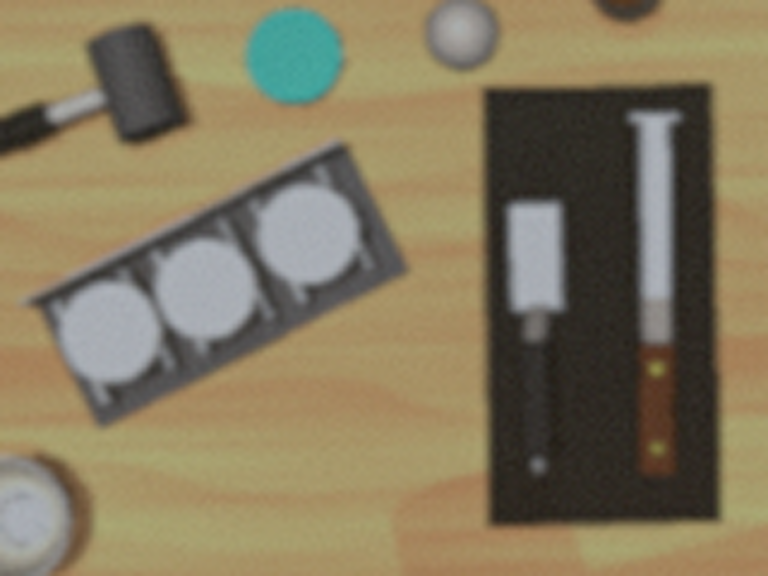

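c1 shows the tray's front edge from (108,380) to (388,540), its back wall top from (170,280) to (447,435), and the shelf's front rail from (60,315) to (545,548). c2 shows the hook handle at (657,345–472) with its plate at (655,117), the spatula blade at (507–563,200–310) with its handle end at (538,465), and discs at (108,332), (207,288) and (308,233).

```bash
python3 - <<'E'
from h import *
c1=lambda u,v,z:w('top0',345+u/4.4-.4,85+v/4.4-.4,z)
c2=lambda u,v,z:w('top0',180+u/4.8-.4,140+v/4.8-.4,z)
def sh(n,*p):
    print(n,[x.round(4)[:2].tolist() for x in p]); 
    if len(p)==2: d=p[1]-p[0];print('   len',np.hypot(*d[:2]).round(4),'ang',np.degrees(np.arctan2(d[1],d[0])).round(1))
sh('tray front',c1(388,540,.003),c1(108,380,.003))
sh('tray backtop',c1(447,435,.04),c1(170,280,.04))
sh('shelf front',c1(545,548,.17),c1(60,315,.17))
sh('shelf back',c1(695,265,.17),c1(210,20,.17))
sh('hook handle',c2(657,472,.032),c2(657,345,.032))
sh('hook plate',c2(657,472,.032),c2(655,117,.062))
sh('spat blade y',c2(536,310,.003),c2(535,200,.003))
sh('spat hang-tip',c2(538,465,.03),c2(535,200,.003))
sh('rack front',c2(408,270,.004),c2(100,425,.004))
sh('rack back',c2(345,145,.044),c2(30,300,.044))
sh('discs',*[c2(*p,.046) for p in((108,332),(207,288),(308,233))])
sh('mat',*[c2(*p,.002) for p in((487,88),(711,85),(719,520),(490,523))])
E
```

```text
tray front [[0.4867, -0.4178], [0.6259, -0.1853]]
   len 0.271 ang 59.1
tray backtop [[0.5713, -0.4594], [0.7038, -0.2343]]
   len 0.2612 ang 59.5
shelf front [[0.4734, -0.4925], [0.656, -0.1312]]
   len 0.4049 ang 63.2
shelf back [[0.6862, -0.6138], [0.881, -0.2506]]
   len 0.4122 ang 61.8
hook handle [[0.3818, 0.0142], [0.4777, 0.0126]]
   len 0.0959 ang -0.9
hook plate [[0.3818, 0.0142], [0.6472, 0.0111]]
   len 0.2655 ang -0.7
spat blade y [[0.507, 0.106], [0.5923, 0.1057]]
   len 0.0853 ang -0.2
spat hang-tip [[0.3884, 0.1041], [0.5923, 0.1057]]
   len 0.2039 ang 0.4
rack front [[0.5396, 0.2045], [0.4237, 0.4437]]
   len 0.2658 ang 115.8
rack back [[0.6325, 0.246], [0.5191, 0.4852]]
   len 0.2647 ang 115.4
discs [[0.4938, 0.4256], [0.5258, 0.3507], [0.566, 0.2742]]
mat [[0.6804, 0.1419], [0.6798, -0.0322], [0.3432, -0.0325], [0.3437, 0.1436]]
```

```bash
cat >> h.py <<'E'
def plan(x,y,z,yaw):
    s=status.get_state();a=R.from_euler('xyz',s['tool_rot']);b=R.from_euler('xyz',[np.pi,0,yaw])
    d=a.inv().apply(np.array([x,y,z])-s['tool_pos']);t=(a.inv()*b).as_rotvec()
    print('t',round(s['time_s'],2),'pos',s['tool_pos'].round(4),'rot',s['tool_rot'].round(4),'w',round(s['width'],4),'F',s['force'].round(1));print(' d(scaled)',(d/.3).round(4),'len',np.linalg.norm(d).round(3),'turn',(t/2/np.pi).round(4))
E
P='python3 -m pendant'
$P '[{"dx":0.31,"dy":-0.34,"az":0.0594},{"dx":0.31,"dy":-0.34,"az":0.0594},{"dx":0.31,"dy":-0.34,"az":0.0594},{"dx":0.31,"dy":-0.34,"az":0.0594}]'
$P '[{"dx":0.193,"dy":-0.49},{"dx":0.193,"dy":-0.49},{"dx":0.193,"dy":-0.49},{"dx":0.193,"dy":-0.49}]'
$P '[{"dx":0.193,"dy":-0.49},{"dx":0.193,"dy":-0.49},{"dx":0.193,"dy":-0.49},{"dx":0.193,"dy":-0.49}]'
$P '[{"dx":0.193,"dy":-0.49},{"dx":0.193,"dy":-0.49},{"dx":0.193,"dy":-0.49},{"dx":0.193,"dy":-0.49},{"dx":0.193,"dy":-0.49}]'
python3 -c "
from h import *
plan(.444,.013,.2,-.012); snap('wrist','w1')"
```

```text
t 0.1 pos [ 0.2184 -0.5583  0.2303] rot [-3.1399e+00 -1.0000e-04  3.7280e-01] w 0.0857 F [0.4 0.7 0.2]
 d(scaled) [ 1.394  -1.4994  0.1039] len 0.615 turn [-0.0003  0.      0.0612]$[0]: bad value
$[0]: bad value
$[0]: bad value
$[0]: bad value
```

View pics/w1.png

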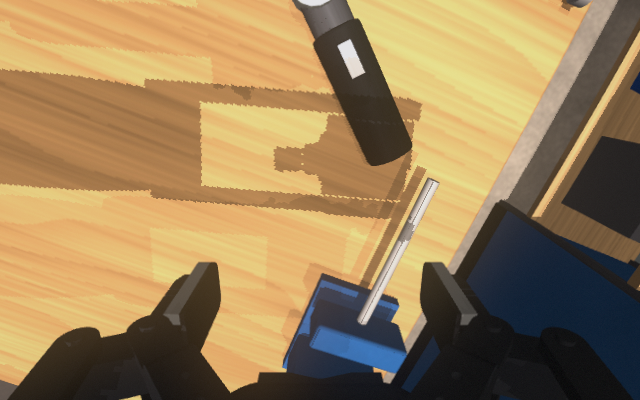

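The arm hasn't moved (the picture shows only the start area with the drill). Each row needs all its keys.

```bash
P='python3 -m pendant'
$P '[{"ax":0,"ay":0,"az":0.0594,"dx":0.31,"dy":-0.34,"dz":0,"gripper":100},{"ax":0,"ay":0,"az":0.0594,"dx":0.31,"dy":-0.34,"dz":0,"gripper":100},{"ax":0,"ay":0,"az":0.0594,"dx":0.31,"dy":-0.34,"dz":0,"gripper":100},{"ax":0,"ay":0,"az":0.0594,"dx":0.31,"dy":-0.34,"dz":0,"gripper":100}]'
$P '[{"ax":0,"ay":0,"az":0,"dx":0.193,"dy":-0.49,"dz":0,"gripper":100},{"ax":0,"ay":0,"az":0,"dx":0.193,"dy":-0.49,"dz":0,"gripper":100},{"ax":0,"ay":0,"az":0,"dx":0.193,"dy":-0.49,"dz":0,"gripper":100},{"ax":0,"ay":0,"az":0,"dx":0.193,"dy":-0.49,"dz":0,"gripper":100}]'
$P '[{"ax":0,"ay":0,"az":0,"dx":0.193,"dy":-0.49,"dz":0,"gripper":100},{"ax":0,"ay":0,"az":0,"dx":0.193,"dy":-0.49,"dz":0,"gripper":100},{"ax":0,"ay":0,"az":0,"dx":0.193,"dy":-0.49,"dz":0,"gripper":100},{"ax":0,"ay":0,"az":0,"dx":0.193,"dy":-0.49,"dz":0,"gripper":100}]'
$P '[{"ax":0,"ay":0,"az":0,"dx":0.193,"dy":-0.49,"dz":0,"gripper":100},{"ax":0,"ay":0,"az":0,"dx":0.193,"dy":-0.49,"dz":0,"gripper":100},{"ax":0,"ay":0,"az":0,"dx":0.193,"dy":-0.49,"dz":0,"gripper":100},{"ax":0,"ay":0,"az":0,"dx":0.193,"dy":-0.49,"dz":0,"gripper":100},{"ax":0,"ay":0,"az":0,"dx":0.193,"dy":-0.49,"dz":0,"gripper":100}]'
python3 -c "
from h import *
plan(.444,.013,.2,-.012); snap('wrist','w2')"
```

```text
time_s: 0.48
tool_pos: [0.2693, -0.4256, 0.2305]
tool_rot: [-3.139, -0.0, -0.009]
force: [0.2, 1.2, -0.1]
width: 0.0852
grip_force: 0.0
time_s: 0.82
tool_pos: [0.3263, -0.2806, 0.2311]
tool_rot: [-3.141, -0.0, 0.001]
force: [0.2, 0.3, 1.3]
width: 0.0854
grip_force: 0.0
time_s: 1.15
tool_pos: [0.3844, -0.1335, 0.2314]
tool_rot: [-3.141, -0.001, 0.001]
force: [0.6, -0.8, 0.1]
width: 0.085
grip_force: 0.0
time_s: 1.57
tool_pos: [0.443, 0.0161, 0.2312]
tool_rot: [-3.139, -0.001, 0.006]
force: [1.0, -0.2, 0.3]
width: 0.0853
grip_force: 0.0
t 1.57 pos [0.443  0.0161 0.2312] rot [-3.1394e+00 -7.0000e-04  5.8000e-03] w 0.0853 F [ 1.  -0.2  0.3]
 d(scaled) [0.0031 0.0106 0.1041] len 0.031 turn [-0.0004 -0.0001  0.0028]
```

View pics/w2.png

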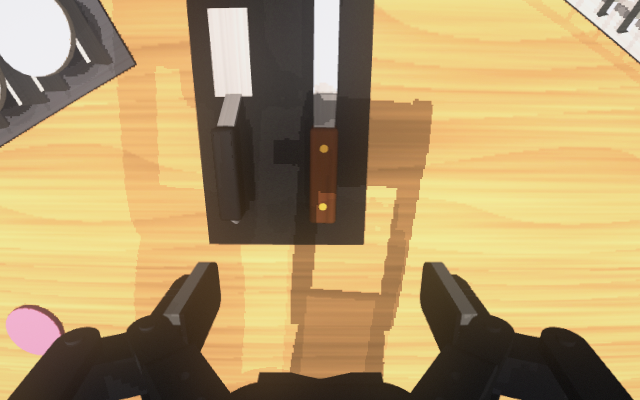

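The wrist view shows the hook handle at (310–337, 128–222), the spatula handle at roughly (215–245, 125–222) and its blade at (207–252, 8–97).

```bash
python3 -c "
from h import *
for p in((323,128,.034),(324,222,.034),(324,93,.06),(229,8,.005),(232,97,.005),(227,127,.06),(229,222,.06)):print(p,w('w2',*p).round(4))"
```

```text
(323, 128, 0.034) [0.4805 0.0138 0.034 ]
(324, 222, 0.034) [0.3839 0.012  0.034 ]
(324, 93, 0.06) [0.5135 0.0134 0.06  ]
(229, 8, 0.005) [0.5901 0.1038 0.005 ]
(232, 97, 0.005) [0.5078 0.1061 0.005 ]
(227, 127, 0.06) [0.4843 0.0989 0.06  ]
(229, 222, 0.06) [0.3939 0.1037 0.06  ]
```

```bash
P='python3 -m pendant'
$P '[{"ax":0,"ay":0,"az":0.001,"dx":0.01,"dy":0.01,"dz":0.13,"gripper":100},{"ax":0,"ay":0,"az":0.001,"dx":0.01,"dy":0.01,"dz":0.26,"gripper":100},{"ax":0,"ay":0,"az":0.001,"dx":0.01,"dy":0.01,"dz":0.39,"gripper":100},{"ax":0,"ay":0,"az":0.001,"dx":0.01,"dy":0.01,"dz":0.5,"gripper":100},{"ax":0,"ay":0,"az":0.001,"dx":0.01,"dy":0.01,"dz":0.55,"gripper":100}]'
$P '[{"ax":0,"ay":0,"az":0,"dx":0,"dy":0,"dz":0.08,"gripper":100},{"ax":0,"ay":0,"az":0,"dx":0,"dy":0,"dz":0.14,"gripper":100},{"ax":0,"ay":0,"az":0,"dx":0,"dy":0,"dz":0.19,"gripper":100},{"ax":0,"ay":0,"az":0,"dx":0,"dy":0,"dz":0.19,"gripper":100},{"ax":0,"ay":0,"az":0,"dx":0,"dy":0,"dz":0.19,"gripper":60}]'
$P '[{"ax":0,"ay":0,"az":0,"dx":0,"dy":0,"dz":0,"gripper":10},{"ax":0,"ay":0,"az":0,"dx":0,"dy":0,"dz":0,"gripper":0},{"ax":0,"ay":0,"az":0,"dx":0,"dy":0,"dz":0,"gripper":0},{"ax":0,"ay":0,"az":0,"dx":0,"dy":0,"dz":0,"gripper":0},{"ax":0,"ay":0,"az":0,"dx":0,"dy":0,"dz":0,"gripper":0}]' 80
$P '[{"ax":0,"ay":0,"az":0,"dx":0,"dy":0,"dz":0,"gripper":0},{"ax":0,"ay":0,"az":0,"dx":0,"dy":0,"dz":0,"gripper":0},{"ax":0,"ay":0,"az":0,"dx":0,"dy":0,"dz":0,"gripper":0}]'
```

```text
time_s: 2.03
tool_pos: [0.4412, 0.0072, 0.0613]
tool_rot: [-3.141, 0.007, -0.007]
force: [-0.8, -0.0, -0.6]
width: 0.0851
grip_force: 0.0
time_s: 2.45
tool_pos: [0.4438, 0.0072, 0.0087]
tool_rot: [3.142, 0.002, -0.007]
force: [0.1, -0.4, 0.5]
width: 0.0755
grip_force: 0.0
time_s: 2.87
tool_pos: [0.4463, 0.0079, 0.0108]
tool_rot: [3.141, -0.003, -0.007]
force: [-2.2, 0.1, 7.8]
width: 0.0264
grip_force: 80.4
time_s: 3.12
tool_pos: [0.4463, 0.008, 0.0108]
tool_rot: [3.141, -0.003, -0.006]
force: [-1.3, -0.7, 7.5]
width: 0.0264
grip_force: 80.4
```

```bash
P='python3 -m pendant'
$P '[{"ax":0,"ay":0,"az":0,"dx":0,"dy":0,"dz":-0.06,"gripper":0},{"ax":0,"ay":0,"az":0,"dx":0,"dy":0,"dz":-0.14,"gripper":0},{"ax":0,"ay":0,"az":0,"dx":-0.1,"dy":0,"dz":-0.2,"gripper":0},{"ax":0,"ay":0,"az":0,"dx":-0.2,"dy":0,"dz":-0.2,"gripper":0},{"ax":0,"ay":0,"az":0,"dx":-0.2,"dy":0,"dz":-0.2,"gripper":0}]'
$P '[{"ax":0,"ay":0,"az":0.02,"dx":0,"dy":0,"dz":0,"gripper":0},{"ax":0,"ay":0,"az":0.04,"dx":0,"dy":0.05,"dz":0,"gripper":0},{"ax":0,"ay":0,"az":0.06,"dx":0,"dy":0.1,"dz":0,"gripper":0},{"ax":0,"ay":0,"az":0.08,"dx":0,"dy":0.2,"dz":0,"gripper":0},{"ax":0,"ay":0,"az":0.0845,"dx":0,"dy":0.3,"dz":0,"gripper":0}]'
python3 -c "
from h import *
plan(.40,-.209,.071,-.537);plan(.485,-.259,.071,-.537); snap('top','t2')
a=cv2.imread('pics/t2.png')
cv2.imwrite('pics/c3.png',cv2.resize(a[85:285,310:510],None,fx=3,fy=3,interpolation=cv2.INTER_CUBIC))"
```

```text
time_s: 3.53
tool_pos: [0.3801, 0.0088, 0.0683]
tool_rot: [-3.141, 0.004, -0.006]
force: [-1.0, -0.4, -3.9]
width: 0.0268
grip_force: 79.2
time_s: 3.95
tool_pos: [0.384, -0.082, 0.0692]
tool_rot: [-3.142, -0.0, -0.543]
force: [0.4, -1.2, -1.7]
width: 0.0267
grip_force: 79.3
t 3.95 pos [ 0.384  -0.082   0.0692] rot [-3.1416e+00 -1.0000e-04 -5.4300e-01] w 0.0267 F [ 0.4 -1.2 -1.7]
 d(scaled) [ 0.2643  0.3349 -0.006 ] len 0.128 turn [-0.    -0.    -0.001]
t 3.95 pos [ 0.384  -0.082   0.0692] rot [-3.1416e+00 -1.0000e-04 -5.4300e-01] w 0.0267 F [ 0.4 -1.2 -1.7]
 d(scaled) [ 0.593   0.3312 -0.006 ] len 0.204 turn [-0.    -0.    -0.001]
```

View pics/c3.png

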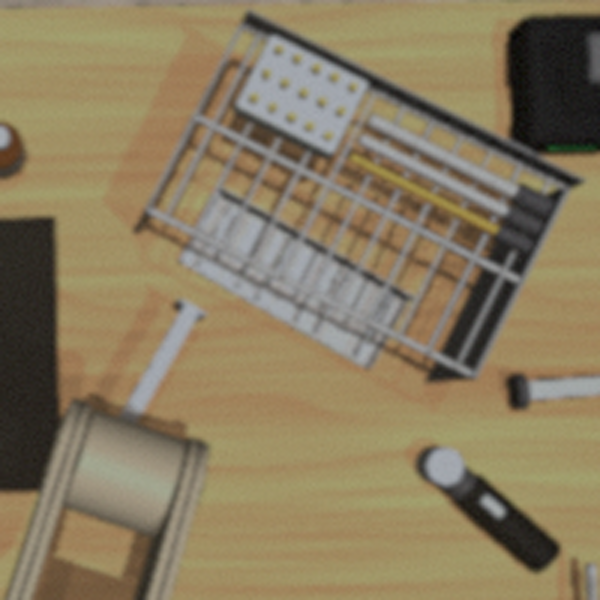

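The crop shows the hook plate at (187,308) and the tray unmoved, its back wall from (222,192) to (408,300). I'll go to the front of the tray, then reach in over its back wall.

```bash
P='python3 -m pendant'
python3 -c "
from h import *
print('tip',w('t2',310+187/3-.4,85+308/3-.4,.12), 'expect',np.array([.384,-.082])+.2*np.array([np.cos(-.543),np.sin(-.543)]))
for p in((222,192),(408,300)):print(w('t2',310+p[0]/3-.4,85+p[1]/3-.4,.04))"
$P '[{"ax":0,"ay":0,"az":0,"dx":0.06,"dy":0.08,"dz":0,"gripper":0},{"ax":0,"ay":0,"az":0,"dx":0.13,"dy":0.18,"dz":0,"gripper":0},{"ax":0,"ay":0,"az":0,"dx":0.2,"dy":0.26,"dz":0,"gripper":0},{"ax":0,"ay":0,"az":0,"dx":0.264,"dy":0.333,"dz":0,"gripper":0},{"ax":0,"ay":0,"az":0,"dx":0.264,"dy":0.333,"dz":0,"gripper":0}]'
$P '[{"ax":0,"ay":0,"az":0,"dx":0.1,"dy":0,"dz":0,"gripper":0},{"ax":0,"ay":0,"az":0,"dx":0.2,"dy":0,"dz":0,"gripper":0},{"ax":0,"ay":0,"az":0,"dx":0.3,"dy":0,"dz":0,"gripper":0},{"ax":0,"ay":0,"az":0,"dx":0.34,"dy":0,"dz":0,"gripper":0},{"ax":0,"ay":0,"az":0,"dx":0.34,"dy":0,"dz":0,"gripper":0}]'
python3 -c "
from h import *
plan(.485,-.259,.012,-.537); snap('top','t3');snap('scene','s3')
a=cv2.imread('pics/t3.png');b=cv2.imread('pics/s3.png')
f=lambda q:cv2.resize(q,(600,480),interpolation=cv2.INTER_CUBIC)
cv2.imwrite('pics/c4.png',np.hstack([cv2.resize(a[90:250,350:510],(400,400),interpolation=3),cv2.resize(b[210:350,180:340],(400,400),interpolation=3)]))"
```

```text
tip [ 0.55540506 -0.18037833  0.12      ] expect [ 0.55523248 -0.18534136]
[ 0.70240281 -0.23555172  0.04      ]
[ 0.56717024 -0.4571058   0.04      ]
time_s: 4.42
tool_pos: [0.402, -0.2125, 0.0699]
tool_rot: [3.14, -0.003, -0.54]
force: [0.6, -0.3, -2.4]
width: 0.0267
grip_force: 79.8
time_s: 4.83
tool_pos: [0.4908, -0.2612, 0.0693]
tool_rot: [3.142, -0.001, -0.537]
force: [-0.1, 1.6, -2.3]
width: 0.0266
grip_force: 79.8
t 4.83 pos [ 0.4908 -0.2612  0.0693] rot [ 3.1416e+00 -1.2000e-03 -5.3720e-01] w 0.0266 F [-0.1  1.6 -2.3]
 d(scaled) [-0.0205  0.0036  0.191 ] len 0.058 turn [ 0.     -0.0002 -0.    ]
```

View pics/c4.png

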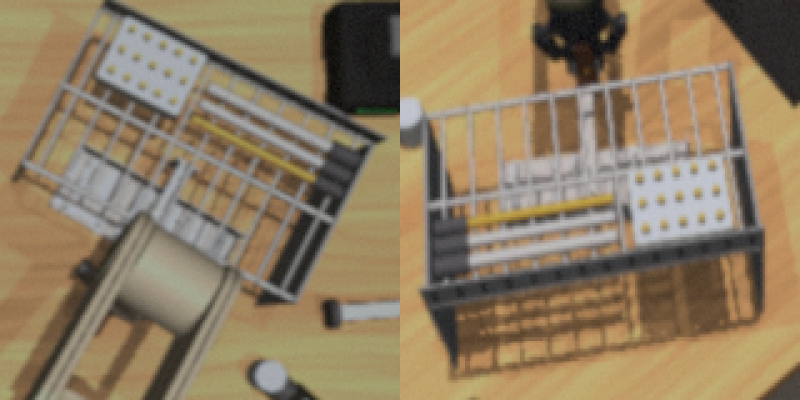

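The hook plate (crop pixel 178,165) is well past the back wall line. Next I'll lower it and draw.

```bash
P='python3 -m pendant'
$P '[{"ax":0,"ay":0,"az":0,"dx":0,"dy":0,"dz":0.06,"gripper":0},{"ax":0,"ay":0,"az":0,"dx":0,"dy":0,"dz":0.12,"gripper":0},{"ax":0,"ay":0,"az":0,"dx":0,"dy":0,"dz":0.18,"gripper":0},{"ax":0,"ay":0,"az":0,"dx":0,"dy":0,"dz":0.19,"gripper":0},{"ax":0,"ay":0,"az":0,"dx":0,"dy":0,"dz":0.19,"gripper":0}]'
$P '[{"ax":0,"ay":0,"az":0,"dx":-0.02,"dy":0,"dz":0,"gripper":0},{"ax":0,"ay":0,"az":0,"dx":-0.04,"dy":0,"dz":0,"gripper":0},{"ax":0,"ay":0,"az":0,"dx":-0.06,"dy":0,"dz":0,"gripper":0},{"ax":0,"ay":0,"az":0,"dx":-0.08,"dy":0,"dz":0,"gripper":0},{"ax":0,"ay":0,"az":0,"dx":-0.11,"dy":0,"dz":0,"gripper":0}]'
$P '[{"ax":0,"ay":0,"az":0,"dx":-0.03,"dy":0,"dz":0,"gripper":0},{"ax":0,"ay":0,"az":0,"dx":-0.06,"dy":0,"dz":0,"gripper":0},{"ax":0,"ay":0,"az":0,"dx":-0.09,"dy":0,"dz":0,"gripper":0},{"ax":0,"ay":0,"az":0,"dx":-0.12,"dy":0,"dz":0,"gripper":0},{"ax":0,"ay":0,"az":0,"dx":-0.15,"dy":0,"dz":0,"gripper":0}]'
$P '[{"ax":0,"ay":0,"az":0,"dx":-0.03,"dy":0,"dz":0,"gripper":0},{"ax":0,"ay":0,"az":0,"dx":-0.06,"dy":0,"dz":0,"gripper":0},{"ax":0,"ay":0,"az":0,"dx":-0.09,"dy":0,"dz":0,"gripper":0},{"ax":0,"ay":0,"az":0,"dx":-0.12,"dy":0,"dz":0,"gripper":0},{"ax":0,"ay":0,"az":0,"dx":-0.15,"dy":0,"dz":0,"gripper":0}]'
python3 -c "
from h import *
plan(.485,-.259,.012,-.537); snap('top','t4');snap('scene','s4')
a=cv2.imread('pics/t4.png');b=cv2.imread('pics/s4.png')
cv2.imwrite('pics/c5.png',np.hstack([cv2.resize(a[100:260,340:500],(400,400),interpolation=3),cv2.resize(b[190:350,180:340],(400,400),interpolation=3)]))"
```

```text
time_s: 5.35
tool_pos: [0.4867, -0.2586, 0.0109]
tool_rot: [-3.141, 0.004, -0.537]
force: [-0.3, 0.0, -1.1]
width: 0.0266
grip_force: 79.9
time_s: 5.77
tool_pos: [0.4611, -0.2437, 0.0135]
tool_rot: [3.141, -0.003, -0.538]
force: [2.6, -1.5, -3.0]
width: 0.0264
grip_force: 79.7
time_s: 6.18
tool_pos: [0.4216, -0.2202, 0.0129]
tool_rot: [3.142, -0.002, -0.538]
force: [3.6, -1.9, -0.6]
width: 0.0265
grip_force: 79.8
time_s: 6.6
tool_pos: [0.3828, -0.1971, 0.0126]
tool_rot: [3.142, -0.001, -0.538]
force: [3.2, -2.1, -0.9]
width: 0.0262
grip_force: 80.0
t 6.6 pos [ 0.3828 -0.1971  0.0126] rot [ 3.1416e+00 -1.2000e-03 -5.3770e-01] w 0.0262 F [ 3.2 -2.1 -0.9]
 d(scaled) [0.3982 0.0029 0.0025] len 0.119 turn [ 0.     -0.0002 -0.0001]
```

View pics/c5.png

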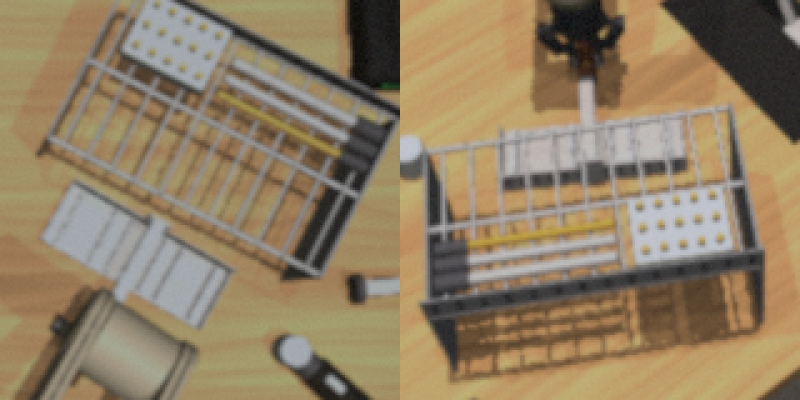

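The tray is now forward of the shelf; its back wall runs from (75,182) to (232,268) and its front from (42,242) to (198,328) in the left crop.

```bash
python3 -c "
from h import *
c=lambda u,v,z:w('t4',340+u/2.5-.4,100+v/2.5-.4,z)
b=[c(75,182,.04),c(232,268,.04)];f=[c(42,242,.003),c(198,328,.003)]
A=np.array([.4734,-.4925]);B=np.array([.656,-.1312]);d=(B-A)/np.linalg.norm(B-A);n=np.array([-d[1],d[0]])
for p in b+f:
  print(p.round(4),'fwd of shelf',((p[:2]-A)@n).round(4))
for q in (f[0]-f[1],b[0]-b[1]):print(np.arctan2(q[1],q[0])-np.pi/2, np.hypot(*q[:2]))
print((sum(b)+sum(f))/4)
"
```

```text
[ 0.6162 -0.1826  0.04  ] fwd of shelf 0.0123
[ 0.4875 -0.4069  0.04  ] fwd of shelf 0.0261
[ 0.5319 -0.136   0.003 ] fwd of shelf 0.1086
[ 0.4009 -0.3636  0.003 ] fwd of shelf 0.1228
-0.5222074657903588 0.2627032992898497
-0.5211533265696322 0.2585525996766792
[ 0.50911495 -0.27227401  0.0215    ]
```

```bash
P='python3 -m pendant'
$P '[{"ax":0,"ay":0,"az":0,"dx":0.02,"dy":0,"dz":0,"gripper":0},{"ax":0,"ay":0,"az":0,"dx":0.035,"dy":0,"dz":0,"gripper":0},{"ax":0,"ay":0,"az":0,"dx":0.035,"dy":0,"dz":-0.1,"gripper":0},{"ax":0,"ay":0,"az":0,"dx":0.035,"dy":0,"dz":-0.2,"gripper":0},{"ax":0,"ay":0,"az":0,"dx":0.035,"dy":0,"dz":-0.2,"gripper":0}]'
$P '[{"ax":0,"ay":0,"az":0,"dx":-0.1,"dy":0,"dz":0,"gripper":0},{"ax":0,"ay":0,"az":0,"dx":-0.2,"dy":0,"dz":0,"gripper":0},{"ax":0,"ay":0,"az":0,"dx":-0.2,"dy":0,"dz":0,"gripper":0}]'
$P '[{"ax":0,"ay":0,"az":-0.018,"dx":-0.02,"dy":-0.07,"dz":0,"gripper":0},{"ax":0,"ay":0,"az":-0.036,"dx":-0.04,"dy":-0.14,"dz":0,"gripper":0},{"ax":0,"ay":0,"az":-0.054,"dx":-0.06,"dy":-0.21,"dz":0,"gripper":0},{"ax":0,"ay":0,"az":-0.072,"dx":-0.08,"dy":-0.29,"dz":0,"gripper":0},{"ax":0,"ay":0,"az":-0.0855,"dx":-0.1,"dy":-0.366,"dz":0,"gripper":0}]'
python3 -c "
from h import *
plan(.446,.012,.072,0)"
```

```text
time_s: 7.12
tool_pos: [0.3957, -0.2049, 0.0778]
tool_rot: [3.141, -0.007, -0.538]
force: [0.3, -1.6, -0.9]
width: 0.0265
grip_force: 79.9
time_s: 7.37
tool_pos: [0.3358, -0.1685, 0.0695]
tool_rot: [-3.141, 0.008, -0.537]
force: [-0.5, 0.9, -3.3]
width: 0.0265
grip_force: 79.9
time_s: 7.78
tool_pos: [0.3715, -0.0613, 0.0721]
tool_rot: [-3.141, 0.0, 0.005]
force: [0.5, 0.2, -2.1]
width: 0.0264
grip_force: 79.9
t 7.78 pos [ 0.3715 -0.0613  0.0721] rot [-3.1415e+00  4.0000e-04  4.9000e-03] w 0.0264 F [ 0.5  0.2 -2.1]
 d(scaled) [ 0.2496 -0.243   0.0004] len 0.104 turn [-0.      0.0001  0.0008]
```

```bash
P='python3 -m pendant'
$P '[{"ax":0,"ay":0,"az":0,"dx":0.08,"dy":-0.08,"dz":0,"gripper":0},{"ax":0,"ay":0,"az":0,"dx":0.16,"dy":-0.16,"dz":0,"gripper":0},{"ax":0,"ay":0,"az":0,"dx":0.24,"dy":-0.24,"dz":0,"gripper":0},{"ax":0,"ay":0,"az":0,"dx":0.25,"dy":-0.243,"dz":0,"gripper":0},{"ax":0,"ay":0,"az":0,"dx":0.25,"dy":-0.243,"dz":0,"gripper":0}]'
$P '[{"ax":0,"ay":0,"az":0,"dx":0,"dy":0,"dz":0.06,"gripper":0},{"ax":0,"ay":0,"az":0,"dx":0,"dy":0,"dz":0.12,"gripper":0},{"ax":0,"ay":0,"az":0,"dx":0,"dy":0,"dz":0.17,"gripper":0},{"ax":0,"ay":0,"az":0,"dx":0,"dy":0,"dz":0.198,"gripper":0},{"ax":0,"ay":0,"az":0,"dx":0,"dy":0,"dz":0.198,"gripper":0}]'
python3 -c "
from h import *
plan(.446,.012,.0108,0)"
```

```text
time_s: 8.2
tool_pos: [0.4472, 0.0119, 0.0717]
tool_rot: [-3.141, 0.001, 0.002]
force: [-0.5, -0.6, -2.7]
width: 0.0263
grip_force: 80.1
time_s: 8.62
tool_pos: [0.4446, 0.01, 0.0114]
tool_rot: [-3.142, 0.003, -0.001]
force: [-0.3, 0.4, -2.1]
width: 0.0262
grip_force: 81.7
t 8.62 pos [0.4446 0.01   0.0114] rot [-3.1416e+00  3.0000e-03 -1.3000e-03] w 0.0262 F [-0.3  0.4 -2.1]
 d(scaled) [ 0.0046 -0.0066  0.0019] len 0.002 turn [-0.      0.0005 -0.0002]
```

```bash
P='python3 -m pendant'
$P '[{"ax":0,"ay":0,"az":0,"dx":0,"dy":0,"dz":0.003,"gripper":0},{"ax":0,"ay":0,"az":0,"dx":0,"dy":0,"dz":0.003,"gripper":30},{"ax":0,"ay":0,"az":0,"dx":0,"dy":0,"dz":0.003,"gripper":70},{"ax":0,"ay":0,"az":0,"dx":0,"dy":0,"dz":0.003,"gripper":70},{"ax":0,"ay":0,"az":0,"dx":0,"dy":0,"dz":0.003,"gripper":70}]'
$P '[{"ax":0,"ay":0,"az":0,"dx":0,"dy":0,"dz":-0.12,"gripper":70},{"ax":0,"ay":0,"az":0,"dx":0,"dy":0,"dz":-0.25,"gripper":70},{"ax":0,"ay":0,"az":0,"dx":0,"dy":-0.1,"dz":-0.38,"gripper":70},{"ax":0,"ay":0,"az":0,"dx":0,"dy":-0.2,"dz":-0.46,"gripper":100},{"ax":0,"ay":0,"az":0,"dx":0,"dy":-0.3,"dz":-0.46,"gripper":100}]'
$P '[{"ax":0,"ay":0,"az":0,"dx":0,"dy":0,"dz":0,"gripper":100},{"ax":0,"ay":0,"az":0,"dx":0,"dy":0,"dz":0,"gripper":100}]'
python3 -c "
from h import *
plan(.451,.103,.1,0);snap('wrist','w6')"
```

```text
time_s: 9.03
tool_pos: [0.4468, 0.0106, 0.0127]
tool_rot: [3.141, -0.001, -0.0]
force: [0.6, 0.2, -0.2]
width: 0.0601
grip_force: 0.0
time_s: 9.45
tool_pos: [0.45, 0.1016, 0.1572]
tool_rot: [-3.141, -0.011, -0.003]
force: [1.2, -0.3, 1.1]
width: 0.0818
grip_force: 0.0
time_s: 9.62
tool_pos: [0.4467, 0.1022, 0.1512]
tool_rot: [-3.141, -0.002, 0.003]
force: [-1.4, 0.3, -0.1]
width: 0.0855
grip_force: 0.0
t 9.62 pos [0.4467 0.1022 0.1512] rot [-3.1413e+00 -2.4000e-03  3.0000e-03] w 0.0855 F [-1.4  0.3 -0.1]
 d(scaled) [ 0.0141 -0.0025  0.1707] len 0.051 turn [-0.     -0.0004  0.0005]
```

View pics/w6.png

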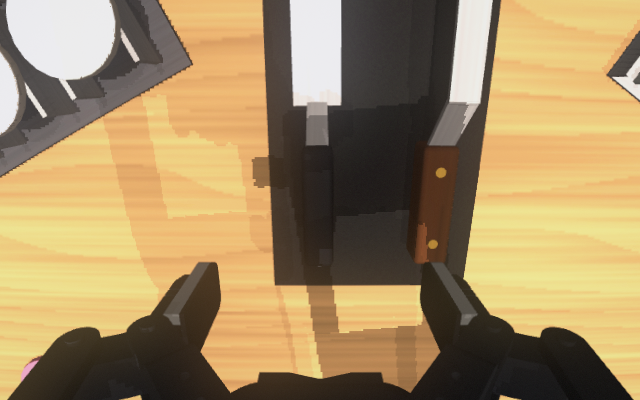

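The spatula handle is at (305–330,145) to (308–333,265) and the blade's rear edge at (293–341,105); the hook lies back on the mat, at right.

```bash
P='python3 -m pendant'
python3 -c "
from h import *
for p in((317.5,145,.06),(321,265,.06),(317,105,.005),(315,20,.005)):print(p,w('w6',*p).round(4))"
$P '[{"ax":0,"ay":0,"az":0,"dx":0.01,"dy":0,"dz":0.1,"gripper":100},{"ax":0,"ay":0,"az":0,"dx":0.015,"dy":0,"dz":0.17,"gripper":60},{"ax":0,"ay":0,"az":0,"dx":0.015,"dy":0,"dz":0.17,"gripper":60}]'
```

```text
(317.5, 145, 0.06) [0.486  0.1041 0.06  ]
(321, 265, 0.06) [0.3964 0.1014 0.06  ]
(317, 105, 0.005) [0.5088 0.1048 0.005 ]
(315, 20, 0.005) [0.571  0.1064 0.005 ]
time_s: 9.92
tool_pos: [0.4471, 0.0992, 0.0939]
tool_rot: [3.14, 0.008, -0.002]
force: [-0.7, -0.1, 0.0]
width: 0.064
grip_force: 0.0
```

```bash
P='python3 -m pendant'
$P '[{"ax":0,"ay":0,"az":-0.004,"dx":0.005,"dy":-0.004,"dz":0.08,"gripper":60},{"ax":0,"ay":0,"az":-0.004,"dx":0.005,"dy":-0.004,"dz":0.16,"gripper":60},{"ax":0,"ay":0,"az":-0.004,"dx":0.005,"dy":-0.004,"dz":0.24,"gripper":60},{"ax":0,"ay":0,"az":-0.004,"dx":0.005,"dy":-0.004,"dz":0.24,"gripper":40},{"ax":0,"ay":0,"az":-0.004,"dx":0.005,"dy":-0.004,"dz":0.24,"gripper":30}]'
$P '[{"ax":0,"ay":0,"az":0,"dx":0,"dy":0,"dz":0,"gripper":10},{"ax":0,"ay":0,"az":0,"dx":0,"dy":0,"dz":0,"gripper":0},{"ax":0,"ay":0,"az":0,"dx":0,"dy":0,"dz":0,"gripper":0},{"ax":0,"ay":0,"az":0,"dx":0,"dy":0,"dz":0,"gripper":0},{"ax":0,"ay":0,"az":0,"dx":0,"dy":0,"dz":0,"gripper":0}]' 90
python3 -c "
from h import *
plan(.452,.103,.1,0)"
```

```text
time_s: 10.33
tool_pos: [0.4508, 0.101, 0.0265]
tool_rot: [3.141, 0.004, 0.024]
force: [-1.0, 1.9, 0.5]
width: 0.0284
grip_force: 0.6
time_s: 10.75
tool_pos: [0.4527, 0.1019, 0.0278]
tool_rot: [-3.142, -0.001, 0.025]
force: [-0.9, 0.1, -0.6]
width: 0.0207
grip_force: 89.0
t 10.75 pos [0.4527 0.1019 0.0278] rot [-3.1415e+00 -1.4000e-03  2.4700e-02] w 0.0207 F [-0.9  0.1 -0.6]
 d(scaled) [-0.002  -0.0036 -0.2406] len 0.072 turn [-0.     -0.0002  0.0039]
```

```bash
P='python3 -m pendant'
$P '[{"ax":0,"ay":0,"az":0,"dx":0,"dy":0,"dz":-0.06,"gripper":0},{"ax":0,"ay":0,"az":0,"dx":0,"dy":0,"dz":-0.16,"gripper":0},{"ax":0,"ay":0,"az":0,"dx":0,"dy":0,"dz":-0.26,"gripper":0},{"ax":0,"ay":0,"az":0,"dx":0,"dy":0,"dz":-0.34,"gripper":0},{"ax":0,"ay":0,"az":0,"dx":0,"dy":0,"dz":-0.34,"gripper":0}]'
$P '[{"ax":0,"ay":0,"az":-0.015,"dx":-0.06,"dy":-0.06,"dz":0,"gripper":0},{"ax":0,"ay":0,"az":-0.03,"dx":-0.12,"dy":-0.12,"dz":0,"gripper":0},{"ax":0,"ay":0,"az":-0.045,"dx":-0.18,"dy":-0.18,"dz":0,"gripper":0},{"ax":0,"ay":0,"az":-0.06,"dx":-0.245,"dy":-0.26,"dz":0,"gripper":0},{"ax":0,"ay":0,"az":-0.067,"dx":-0.245,"dy":-0.26,"dz":0,"gripper":0}]'
$P '[{"ax":0,"ay":0,"az":0,"dx":0,"dy":0,"dz":0,"gripper":0},{"ax":0,"ay":0,"az":0,"dx":0,"dy":0,"dz":0,"gripper":0},{"ax":0,"ay":0,"az":0,"dx":0,"dy":0,"dz":0,"gripper":0}]'
python3 -c "
from h import *
plan(.377,.178,.047,.447);snap('wrist','w7');snap('top','t7')"
```

```text
time_s: 11.17
tool_pos: [0.4558, 0.1024, 0.1353]
tool_rot: [-3.141, -0.009, 0.025]
force: [0.4, 0.3, -0.3]
width: 0.0205
grip_force: 89.0
time_s: 11.58
tool_pos: [0.3735, 0.1808, 0.1282]
tool_rot: [-3.139, 0.001, 0.453]
force: [0.8, 0.5, -1.2]
width: 0.0207
grip_force: 89.1
time_s: 11.83
tool_pos: [0.377, 0.1777, 0.1289]
tool_rot: [3.141, 0.0, 0.444]
force: [0.4, 0.1, -0.8]
width: 0.0209
grip_force: 89.2
t 11.83 pos [0.377  0.1777 0.1289] rot [3.1413 0.     0.4435] w 0.0209 F [ 0.4  0.1 -0.8]
 d(scaled) [ 0.0003 -0.0011  0.273 ] len 0.082 turn [ 0.      0.     -0.0006]
```

View pics/w7.png

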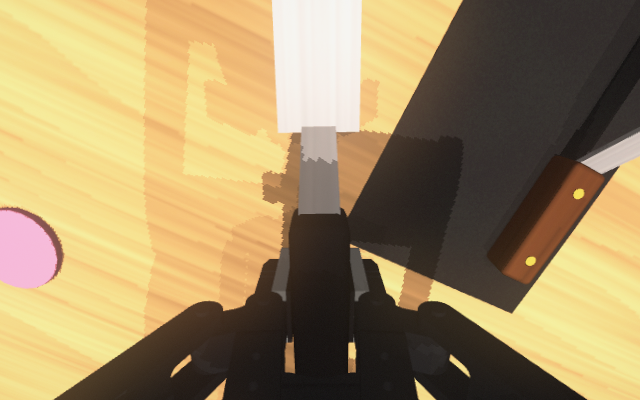

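The wrist view shows the blade straight ahead, its rear edge at (277–361,131); the rack is out of view. I'll take the rack line from the earlier pictures and fit the discs in the top view.

```bash
python3 -c "
from h import *
s=np.array([.377,.1777]);u=np.array([np.cos(.4435),np.sin(.4435)]);v=np.array([-u[1],u[0]])
for p in((277,131),(361,131),(319,131),(317,5)):
  q=w('w7',*p,.106)[:2]-s;print('blade',(q@u).round(4),(q@v).round(4))
for f,a,b in(('w6',(192,62),(0,178)),('w2',(135,64),(0,148))):
  A=w(f,*a,.004);B=w(f,*b,.004);d=B-A;print(f,A.round(4),B.round(4),np.arctan2(d[1],d[0])-np.pi/2)
for t in('top0','t7'):
  im=cv2.imread(f'pics/{t}.png').astype(int);C=[]
  m=((im.min(2)>140)&(im.max(2)-im.min(2)<40)).astype(np.uint8);m[:172]=0;m[225:]=0;m[:,:185]=0;m[:,265:]=0
  m=cv2.morphologyEx(m,cv2.MORPH_OPEN,np.ones((5,5),np.uint8))
  n,l,st,c=cv2.connectedComponentsWithStats(m)
  for i in range(1,n):
    if st[i,4]>100: C.append(w(t,*c[i],.046)[:2]);print(t,st[i],c[i].round(2),C[-1].round(4))
"
```

```text
blade 0.0576 0.0202
blade 0.0576 -0.0188
blade 0.0576 0.0007
blade 0.1107 0.0015
w6 [0.5415 0.202  0.004 ] [0.4483 0.385  0.004 ] 0.47109219260509416
w2 [0.5403 0.2022 0.004 ] [0.4559 0.3686 0.004 ] 0.46896775677069247
top0 [234 179  20  20 324] [243.46 188.31] [0.5654 0.2753]
top0 [213 190  20  20 325] [222.31 199.65] [0.5256 0.3522]
top0 [193 199  20  20 325] [202.42 208.66] [0.4942 0.4244]
t7 [235 179  19  20 306] [243.74 188.35] [0.5653 0.2743]
t7 [213 191  19  19 304] [222.2  199.81] [0.5251 0.3526]
t7 [193 199  20  20 317] [202.38 208.76] [0.4939 0.4246]
t7 [248 205  15  20 203] [255.26 214.42] [0.4703 0.2334]
```

```bash
P='python3 -m pendant'
python3 -c "
from h import *
plan(.378,.183,.046,.455)"
$P '[{"ax":0,"ay":0,"az":-0.002,"dx":0.01,"dy":-0.0145,"dz":0.08,"gripper":0},{"ax":0,"ay":0,"az":-0.002,"dx":0.01,"dy":-0.0145,"dz":0.16,"gripper":0},{"ax":0,"ay":0,"az":-0.002,"dx":0.01,"dy":-0.0145,"dz":0.24,"gripper":0},{"ax":0,"ay":0,"az":-0.002,"dx":0.01,"dy":-0.0145,"dz":0.276,"gripper":0},{"ax":0,"ay":0,"az":-0.002,"dx":0.01,"dy":-0.0145,"dz":0.276,"gripper":0}]'
$P '[{"ax":0,"ay":0,"az":0,"dx":0,"dy":0,"dz":0,"gripper":0},{"ax":0,"ay":0,"az":0,"dx":0,"dy":0,"dz":0,"gripper":0}]'
python3 -c "
from h import *
plan(.4766,.2314,.046,.455)"
```

```text
t 11.93 pos [0.3772 0.1775 0.1289] rot [3.1414e+00 2.0000e-04 4.4340e-01] w 0.021 F [-1.   0.2 -0.6]
 d(scaled) [ 0.0105 -0.0154  0.2764] len 0.083 turn [ 0.      0.     -0.0018]
time_s: 12.35
tool_pos: [0.3754, 0.182, 0.0433]
tool_rot: [-3.141, 0.006, 0.457]
force: [0.3, -0.8, -1.7]
width: 0.0208
grip_force: 89.1
time_s: 12.52
tool_pos: [0.3787, 0.1834, 0.0476]
tool_rot: [3.141, -0.002, 0.458]
force: [0.1, 0.3, -1.5]
width: 0.0212
grip_force: 89.1
t 12.52 pos [0.3787 0.1834 0.0476] rot [ 3.1414e+00 -1.8000e-03  4.5760e-01] w 0.0212 F [ 0.1  0.3 -1.5]
 d(scaled) [0.3633 0.0007 0.006 ] len 0.109 turn [ 0.     -0.0003  0.0004]
```

```bash
P='python3 -m pendant'
$P '[{"ax":0,"ay":0,"az":0,"dx":0.02,"dy":0,"dz":0,"gripper":0},{"ax":0,"ay":0,"az":0,"dx":0.05,"dy":0,"dz":0,"gripper":0},{"ax":0,"ay":0,"az":0,"dx":0.08,"dy":0,"dz":0,"gripper":0},{"ax":0,"ay":0,"az":0,"dx":0.11,"dy":0,"dz":0,"gripper":0},{"ax":0,"ay":0,"az":0,"dx":0.14,"dy":0,"dz":0,"gripper":0}]'
$P '[{"ax":0,"ay":0,"az":0,"dx":0.03,"dy":0,"dz":0,"gripper":0},{"ax":0,"ay":0,"az":0,"dx":0.06,"dy":0,"dz":0,"gripper":0},{"ax":0,"ay":0,"az":0,"dx":0.09,"dy":0,"dz":0,"gripper":0},{"ax":0,"ay":0,"az":0,"dx":0.12,"dy":0,"dz":0,"gripper":0},{"ax":0,"ay":0,"az":0,"dx":0.15,"dy":0,"dz":0,"gripper":0}]'
$P '[{"ax":0,"ay":0,"az":0,"dx":0.03,"dy":0,"dz":0,"gripper":0},{"ax":0,"ay":0,"az":0,"dx":0.06,"dy":0,"dz":0,"gripper":0},{"ax":0,"ay":0,"az":0,"dx":0.073,"dy":0,"dz":0,"gripper":0},{"ax":0,"ay":0,"az":0,"dx":0.073,"dy":0,"dz":0,"gripper":0},{"ax":0,"ay":0,"az":0,"dx":0.073,"dy":0,"dz":0,"gripper":0}]'
python3 -c "
from h import *
plan(.4766,.2314,.046,.455);snap('wrist','w8')"
```

```text
time_s: 12.93
tool_pos: [0.4172, 0.2026, 0.0478]
tool_rot: [3.141, -0.003, 0.458]
force: [1.0, 0.7, -0.5]
width: 0.0206
grip_force: 89.1
time_s: 13.35
tool_pos: [0.4567, 0.2223, 0.0466]
tool_rot: [3.142, -0.001, 0.458]
force: [1.0, -0.3, -1.1]
width: 0.0209
grip_force: 89.1
time_s: 13.77
tool_pos: [0.4751, 0.2314, 0.046]
tool_rot: [-3.142, 0.001, 0.458]
force: [-1.1, 0.7, -1.7]
width: 0.0208
grip_force: 89.1
t 13.77 pos [0.4751 0.2314 0.046 ] rot [-3.1416e+00  6.0000e-04  4.5840e-01] w 0.0208 F [-1.1  0.7 -1.7]
 d(scaled) [ 0.0043  0.0023 -0.0001] len 0.001 turn [-0.      0.0001  0.0005]
```

View pics/w8.png

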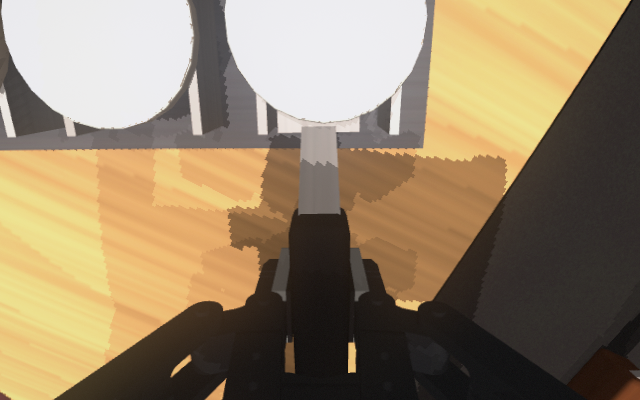

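The blade is under the right-hand disc (edges at columns 225 and 428, near edge at row 123), between its two ribs at columns ~265 and ~395.

```bash
python3 -c "
from h import *
s=np.array([.4751,.2314]);u=np.array([np.cos(.4584),np.sin(.4584)]);v=np.array([-u[1],u[0]])
def q(n,p,z):
  a=w('w8',*p,z)[:2];d=a-s;print(n,a.round(4),(d@u).round(4),(d@v).round(4))
q('discA near',(326,123),.046);q('L',(225,10),.046);q('R',(428,10),.046)
q('discB near',(108,129),.042);q('BR',(194,40),.046);q('BL',(2,40),.046)
q('ribL',(264,134),.038);q('ribR',(394,135),.038);q('ribBR',(197,134),.038);q('ribBL',(70,135),.038);q('ribCR',(10,136),.038)
q('base',(50,150),.004);q('base',(420,148),.004);q('rear',(319,131),.023)
"
```

```text
discA near [0.5332 0.2578] 0.0638 -0.0021
L [0.5536 0.3093] 0.1049 0.0351
R [0.5866 0.2426] 0.1049 -0.0393
discB near [0.4909 0.3381] 0.0614 0.0887
BR [0.539  0.3159] 0.0947 0.0475
BL [0.5073 0.3846] 0.0967 0.1231
ribL [0.5168 0.2788] 0.0583 0.0241
ribR [0.5408 0.2291] 0.0579 -0.0311
ribBR [0.5042 0.3045] 0.0584 0.0527
ribBL [0.4795 0.3547] 0.0585 0.1086
ribCR [0.4671 0.3797] 0.0585 0.1365
base [0.4515 0.3829] 0.0458 0.1463
base [0.5398 0.2048] 0.0462 -0.0525
rear [0.5264 0.2576] 0.0576 0.0008
```

```bash
P='python3 -m pendant'
cat >> h.py <<'E'
from scipy.optimize import least_squares
def disc(f,c0=322):
    """disc carried on the blade: centre in spatula frame (x ahead, y left) from a wrist picture"""
    s=status.get_state();snap('wrist',f);im=cv2.imread(f'pics/{f}.png').min(2);z=s['tool_pos'][2]-.0258+.011
    u=np.array([np.cos(s['tool_rot'][2]),np.sin(s['tool_rot'][2])]);v=np.array([-u[1],u[0]]);P=[]
    for r in range(4,100,6):
        l=c0
        while l>0 and im[r,l]>175:l-=1
        k=c0
        while k<639 and im[r,k]>175:k+=1
        for e in(l,k):
            d=w(f,e,r,z)[:2]-s['tool_pos'][:2];P.append([d@u,d@v])
    P=np.array(P);o=least_squares(lambda p:np.hypot(*(P-p).T)-.038,[.1,0],loss='soft_l1',f_scale=.001)
    print('disc in spatula frame',o.x.round(4),'rms',np.median(abs(o.fun)).round(4));return o.x
E
python3 -c "
from h import *
disc('w8b')"
$P '[{"ax":0,"ay":0,"az":0,"dx":0.007,"dy":0.01,"dz":0,"gripper":0},{"ax":0,"ay":0,"az":0,"dx":0.007,"dy":0.01,"dz":-0.02,"gripper":0},{"ax":0,"ay":0,"az":0,"dx":0.007,"dy":0.01,"dz":-0.035,"gripper":0},{"ax":0,"ay":0,"az":0,"dx":0.007,"dy":0.01,"dz":-0.045,"gripper":0},{"ax":0,"ay":0,"az":0,"dx":0.007,"dy":0.01,"dz":-0.055,"gripper":0}]'
$P '[{"ax":0,"ay":0,"az":0,"dx":0,"dy":0,"dz":-0.01,"gripper":0},{"ax":0,"ay":0,"az":0,"dx":0,"dy":0,"dz":-0.025,"gripper":0},{"ax":0,"ay":0,"az":0,"dx":0,"dy":0,"dz":-0.045,"gripper":0},{"ax":0,"ay":0,"az":0,"dx":0,"dy":0,"dz":-0.07,"gripper":0},{"ax":0,"ay":0,"az":0,"dx":0,"dy":0,"dz":-0.1,"gripper":0}]'
$P '[{"ax":0,"ay":0,"az":0,"dx":0,"dy":0,"dz":-0.03,"gripper":0},{"ax":0,"ay":0,"az":0,"dx":0,"dy":0,"dz":-0.06,"gripper":0},{"ax":0,"ay":0,"az":0,"dx":0,"dy":0,"dz":-0.08,"gripper":0},{"ax":0,"ay":0,"az":0,"dx":0,"dy":0,"dz":-0.09,"gripper":0},{"ax":0,"ay":0,"az":0,"dx":0,"dy":0,"dz":-0.09,"gripper":0}]'
python3 -c "
from h import *
disc('w9');plan(.4766,.2314,.12,.455)"
```

```text
disc in spatula frame [ 0.0983 -0.0018] rms 0.0021
time_s: 14.28
tool_pos: [0.4788, 0.2298, 0.0636]
tool_rot: [3.142, -0.001, 0.458]
force: [0.1, -0.2, -2.3]
width: 0.0205
grip_force: 89.1
time_s: 14.7
tool_pos: [0.4782, 0.2296, 0.0931]
tool_rot: [-3.142, 0.001, 0.458]
force: [0.5, -0.0, -1.7]
width: 0.0212
grip_force: 89.1
time_s: 15.12
tool_pos: [0.4791, 0.2299, 0.1209]
tool_rot: [3.141, -0.002, 0.458]
force: [0.7, 0.3, -1.9]
width: 0.0205
grip_force: 89.1
disc in spatula frame [0.0995 0.0022] rms 0.0006
t 15.17 pos [0.4787 0.2298 0.1201] rot [ 3.1415e+00 -7.0000e-04  4.5820e-01] w 0.0207 F [ 0.2  0.6 -1.8]
 d(scaled) [-0.0038 -0.008   0.0004] len 0.003 turn [ 0.     -0.0001  0.0005]
```

```bash
P='python3 -m pendant'
$P '[{"ax":0,"ay":0,"az":0.0014,"dx":-0.017,"dy":0.0153,"dz":0,"gripper":0},{"ax":0,"ay":0,"az":0.0042,"dx":-0.0406,"dy":0.0452,"dz":0,"gripper":0},{"ax":0,"ay":0,"az":0.0083,"dx":-0.0757,"dy":0.0886,"dz":0,"gripper":0},{"ax":0,"ay":0,"az":0.0139,"dx":-0.12,"dy":0.144,"dz":0,"gripper":0},{"ax":0,"ay":0,"az":0.0194,"dx":-0.162,"dy":0.197,"dz":0,"gripper":0}]'
for i in 1; do :; done
$P '[{"ax":0,"ay":0,"az":0.0061,"dx":-0.001,"dy":0.062,"dz":0,"gripper":0},{"ax":0,"ay":0,"az":0.0122,"dx":-0.005,"dy":0.124,"dz":0,"gripper":0},{"ax":0,"ay":0,"az":0.0183,"dx":-0.011,"dy":0.186,"dz":0,"gripper":0},{"ax":0,"ay":0,"az":0.0244,"dx":-0.019,"dy":0.247,"dz":0,"gripper":0},{"ax":0,"ay":0,"az":0.0306,"dx":-0.03,"dy":0.3085,"dz":0,"gripper":0}]'
$P '[{"ax":0,"ay":0,"az":0.0061,"dx":-0.001,"dy":0.062,"dz":0,"gripper":0},{"ax":0,"ay":0,"az":0.0122,"dx":-0.005,"dy":0.124,"dz":0,"gripper":0},{"ax":0,"ay":0,"az":0.0183,"dx":-0.011,"dy":0.186,"dz":0,"gripper":0},{"ax":0,"ay":0,"az":0.0244,"dx":-0.019,"dy":0.247,"dz":0,"gripper":0},{"ax":0,"ay":0,"az":0.0306,"dx":-0.03,"dy":0.3085,"dz":0,"gripper":0}]'
$P '[{"ax":0,"ay":0,"az":0.0061,"dx":-0.011,"dy":0.062,"dz":0,"gripper":0},{"ax":0,"ay":0,"az":0.0122,"dx":-0.025,"dy":0.124,"dz":0,"gripper":0},{"ax":0,"ay":0,"az":0.0183,"dx":-0.051,"dy":0.186,"dz":-0.01,"gripper":0},{"ax":0,"ay":0,"az":0.0244,"dx":-0.079,"dy":0.247,"dz":-0.03,"gripper":0},{"ax":0,"ay":0,"az":0.0306,"dx":-0.11,"dy":0.3085,"dz":-0.05,"gripper":0}]'
python3 -c "
from h import *
disc('w10');plan(.35,-.179,.16,-.53)"
```

```text
time_s: 15.58
tool_pos: [0.4599, 0.1536, 0.1189]
tool_rot: [3.141, 0.002, 0.334]
force: [-0.9, -0.9, -2.1]
width: 0.0211
grip_force: 89.2
time_s: 16.0
tool_pos: [0.4823, 0.0631, 0.1191]
tool_rot: [3.141, 0.001, 0.141]
force: [-0.1, -0.4, -1.7]
width: 0.0207
grip_force: 89.0
time_s: 16.42
tool_pos: [0.4864, -0.0297, 0.119]
tool_rot: [3.141, 0.001, -0.052]
force: [0.1, -0.0, -2.2]
width: 0.0209
grip_force: 89.1
time_s: 16.83
tool_pos: [0.4482, -0.12, 0.1338]
tool_rot: [-3.142, 0.002, -0.244]
force: [-0.3, -1.1, -1.5]
width: 0.021
grip_force: 89.1
disc in spatula frame [ 0.0955 -0.0024] rms 0.0031
t 16.88 pos [ 0.4475 -0.1229  0.1353] rot [ 3.1391e+00  9.0000e-04 -2.4730e-01] w 0.0206 F [ 1.3 -4.  -1.3]
 d(scaled) [-0.2694  0.261  -0.0816] len 0.115 turn [0.0004 0.0001 0.045 ]
```

```bash
P='python3 -m pendant'
$P '[{"ax":0,"ay":0,"az":0.003,"dx":-0.01,"dy":0.02,"dz":0,"gripper":0},{"ax":0,"ay":0,"az":0.009,"dx":-0.04,"dy":0.06,"dz":-0.01,"gripper":0},{"ax":0,"ay":0,"az":0.015,"dx":-0.08,"dy":0.1,"dz":-0.03,"gripper":0},{"ax":0,"ay":0,"az":0.022,"dx":-0.13,"dy":0.14,"dz":-0.05,"gripper":0},{"ax":0,"ay":0,"az":0.029,"dx":-0.18,"dy":0.18,"dz":-0.07,"gripper":0}]'
python3 -c "
from h import *
plan(.35,-.179,.16,-.53)"
```

```text
time_s: 17.3
tool_pos: [0.3832, -0.1584, 0.1549]
tool_rot: [-3.141, 0.002, -0.425]
force: [-0.2, -0.4, -1.7]
width: 0.021
grip_force: 89.2
t 17.3 pos [ 0.3832 -0.1584  0.1549] rot [-3.1414e+00  1.6000e-03 -4.2510e-01] w 0.021 F [-0.2 -0.4 -1.7]
 d(scaled) [-0.0726  0.1082 -0.0168] len 0.039 turn [-0.      0.0003  0.0167]
```

```bash
P='python3 -m pendant'
$P '[{"ax":0,"ay":0,"az":0.006,"dx":-0.03,"dy":0.04,"dz":-0.01,"gripper":0},{"ax":0,"ay":0,"az":0.011,"dx":-0.055,"dy":0.075,"dz":-0.015,"gripper":0},{"ax":0,"ay":0,"az":0.015,"dx":-0.07,"dy":0.1,"dz":-0.016,"gripper":0},{"ax":0,"ay":0,"az":0.0167,"dx":-0.073,"dy":0.108,"dz":-0.016,"gripper":0},{"ax":0,"ay":0,"az":0.0167,"dx":-0.073,"dy":0.108,"dz":-0.016,"gripper":0}]'
$P '[{"ax":0,"ay":0,"az":0,"dx":0,"dy":0,"dz":0,"gripper":0},{"ax":0,"ay":0,"az":0,"dx":0,"dy":0,"dz":0,"gripper":0},{"ax":0,"ay":0,"az":0,"dx":0,"dy":0,"dz":0,"gripper":0}]'
python3 -c "
from h import *
plan(.35,-.179,.16,-.53);disc('w11');snap('top','t11')"
```

```text
time_s: 17.72
tool_pos: [0.351, -0.1792, 0.1601]
tool_rot: [-3.141, 0.0, -0.529]
force: [-0.4, 0.1, -2.9]
width: 0.0205
grip_force: 89.0
time_s: 17.97
tool_pos: [0.3517, -0.1787, 0.1603]
tool_rot: [-3.141, 0.001, -0.526]
force: [0.6, -0.0, -2.3]
width: 0.0206
grip_force: 89.0
t 17.97 pos [ 0.3517 -0.1787  0.1603] rot [-3.1414e+00  5.0000e-04 -5.2650e-01] w 0.0206 F [ 0.6 -0.  -2.3]
 d(scaled) [-0.0044  0.0039  0.0009] len 0.002 turn [-0.      0.0001  0.0006]
disc in spatula frame [ 0.0994 -0.0055] rms 0.0004
```

View pics/w11.png

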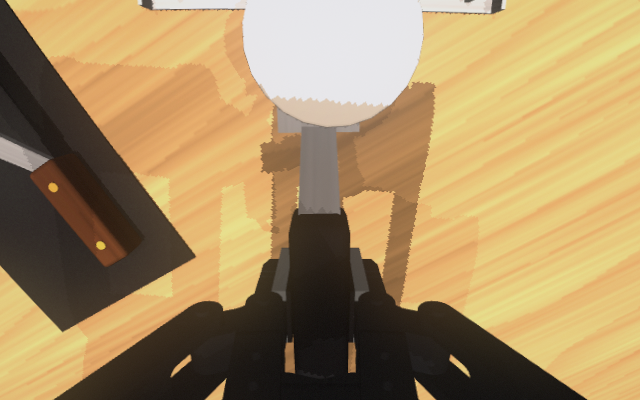

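The wrist view shows the disc on the blade, centred a little right (column 334 against the blade's 319), and the tray's front edge with corners at about (142,9) and (501,12).

```bash
python3 -c "
from h import *
A=w('w11',142,9,.002)[:2];B=w('w11',501,12,.002)[:2];d=A-B
print(A,B,np.hypot(*d),np.arctan2(d[1],d[0])-np.pi/2)
yaw=np.arctan2(d[1],d[0])-np.pi/2;u=np.array([np.cos(yaw),np.sin(yaw)])
print('centre',(A+B)/2+.05*u)
# rows of the front edge in the picture
im=cv2.imread('pics/w11.png').astype(int)
for c in(155,180,205,230,430,450,470,490):
  col=im[:26,c];k=np.where((col.min(1)>165))[0];print(c,k.max() if len(k) else None, end='; ')
"
```

```text
[ 0.53837092 -0.12668384] [ 0.3955237  -0.36819502] 0.2805939734612936 -0.5341256591412604
centre [ 0.50998301 -0.27289386]
155 8; 180 8; 205 8; 230 8; 430 10; 450 11; 470 12; 490 12;
```

```bash
P='python3 -m pendant'
$P '[{"ax":0,"ay":0,"az":0.001,"dx":0.01,"dy":0,"dz":0,"gripper":0},{"ax":0,"ay":0,"az":0.001,"dx":0.035,"dy":0,"dz":0.01,"gripper":0},{"ax":0,"ay":0,"az":0.001,"dx":0.07,"dy":0,"dz":0.03,"gripper":0},{"ax":0,"ay":0,"az":0.001,"dx":0.11,"dy":0,"dz":0.06,"gripper":0},{"ax":0,"ay":0,"az":0.001,"dx":0.15,"dy":0,"dz":0.1,"gripper":0}]'
$P '[{"ax":0,"ay":0,"az":0,"dx":0.04,"dy":0,"dz":0.04,"gripper":0},{"ax":0,"ay":0,"az":0,"dx":0.07,"dy":0,"dz":0.08,"gripper":0},{"ax":0,"ay":0,"az":0,"dx":0.09,"dy":0,"dz":0.12,"gripper":0},{"ax":0,"ay":0,"az":0,"dx":0.1,"dy":0,"dz":0.15,"gripper":0},{"ax":0,"ay":0,"az":0,"dx":0.1,"dy":0,"dz":0.16,"gripper":0}]'
python3 -c "
from h import *
plan(.4232,-.219,.045,-.532)"
```

```text
time_s: 18.48
tool_pos: [0.3917, -0.2024, 0.131]
tool_rot: [3.142, -0.002, -0.534]
force: [0.6, -0.5, -2.2]
width: 0.0211
grip_force: 89.0
time_s: 18.9
tool_pos: [0.4157, -0.2165, 0.0807]
tool_rot: [-3.141, 0.003, -0.534]
force: [-1.0, -0.1, -1.7]
width: 0.0208
grip_force: 89.0
t 18.9 pos [ 0.4157 -0.2165  0.0807] rot [-3.1414e+00  2.6000e-03 -5.3390e-01] w 0.0208 F [-1.  -0.1 -1.7]
 d(scaled) [ 0.0259 -0.0056  0.119 ] len 0.037 turn [-0.      0.0004 -0.0003]
```

```bash
P='python3 -m pendant'
$P '[{"ax":0,"ay":0,"az":0,"dx":0.012,"dy":-0.003,"dz":0.03,"gripper":0},{"ax":0,"ay":0,"az":0,"dx":0.024,"dy":-0.0056,"dz":0.06,"gripper":0},{"ax":0,"ay":0,"az":0,"dx":0.024,"dy":-0.0056,"dz":0.085,"gripper":0},{"ax":0,"ay":0,"az":0,"dx":0.024,"dy":-0.0056,"dz":0.105,"gripper":0},{"ax":0,"ay":0,"az":0,"dx":0.024,"dy":-0.0056,"dz":0.11,"gripper":0}]'
$P '[{"ax":0,"ay":0,"az":0,"dx":0,"dy":0,"dz":0,"gripper":0},{"ax":0,"ay":0,"az":0,"dx":0,"dy":0,"dz":0,"gripper":0}]'
python3 -c "
from h import *
plan(.4232,-.219,.0335,-.532);disc('w12')
im=cv2.imread('pics/w12.png');cv2.imwrite('pics/w12c.png',im[0:200,100:560])"
```

```text
time_s: 19.32
tool_pos: [0.4224, -0.2186, 0.0481]
tool_rot: [-3.142, 0.002, -0.534]
force: [-0.3, -0.4, -2.8]
width: 0.0206
grip_force: 89.0
time_s: 19.48
tool_pos: [0.4232, -0.2192, 0.0497]
tool_rot: [3.142, -0.0, -0.534]
force: [-0.7, -0.5, -2.2]
width: 0.0205
grip_force: 89.0
t 19.48 pos [ 0.4232 -0.2192  0.0497] rot [ 3.1416e+00 -2.0000e-04 -5.3390e-01] w 0.0205 F [-0.7 -0.5 -2.2]
 d(scaled) [-0.0005 -0.0006  0.0539] len 0.016 turn [ 0.     -0.     -0.0003]
disc in spatula frame [ 0.0942 -0.0078] rms 0.0025
```

View pics/w12.png

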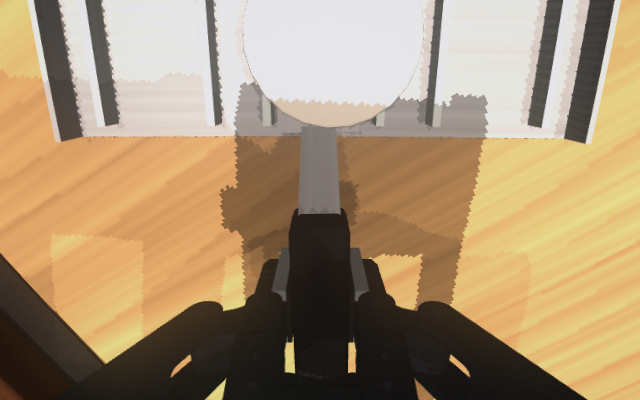

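The ribs' front ends are at columns 107, 217, 267, 380, 435 and 540 (row ~124), the tray's front edge is at row 137, and the disc centre is at about column 334 against the blade's 319.

```bash
python3 -c "
from h import *
s=np.array([.4232,-.2192]);t=-.534;u=np.array([np.cos(t),np.sin(t)]);v=np.array([-u[1],u[0]])
def q(n,p,z):
  d=w('w12',*p,z)[:2]-s;print(n,(d@u).round(4),(d@v).round(4))
for c in(107,217,267,380,435,540):q('rib',(c,125),.016)
for c in(85,560):q('front',(c,137),.003)
q('blade',(319,126),.027);q('discL',(242,35),.035);q('discR',(424,35),.035);q('near',(333,128),.033)
"
```

```text
rib 0.0596 0.1064
rib 0.0592 0.0507
rib 0.0591 0.0259
rib 0.0591 -0.0298
rib 0.0592 -0.0571
rib 0.0596 -0.1104
front 0.0519 0.1279
front 0.0519 -0.1311
blade 0.0598 0.0003
discL 0.0979 0.0319
discR 0.0981 -0.043
near 0.0596 -0.006
```

```bash
P='python3 -m pendant'
$P '[{"ax":0,"ay":0,"az":0,"dx":0,"dy":0,"dz":0.015,"gripper":0},{"ax":0,"ay":0,"az":0,"dx":0,"dy":0,"dz":0.026,"gripper":0},{"ax":0,"ay":0,"az":0,"dx":0,"dy":0,"dz":0.035,"gripper":0},{"ax":0,"ay":0,"az":0,"dx":0,"dy":0,"dz":0.044,"gripper":0},{"ax":0,"ay":0,"az":0,"dx":0,"dy":0,"dz":0.053,"gripper":0}]'
$P '[{"ax":0,"ay":0,"az":0,"dx":0,"dy":0,"dz":0,"gripper":0},{"ax":0,"ay":0,"az":0,"dx":0,"dy":0,"dz":0,"gripper":0}]'
python3 -c "
from h import *
plan(.4232,-.219,.0335,-.532);snap('wrist','w13')
s=np.array([.4232,-.2192]);t=-.534;u=np.array([np.cos(t),np.sin(t)]);v=np.array([-u[1],u[0]])
im=cv2.imread('pics/w13.png').min(2)
for r in(10,25,40,60,80):
  k=[c for c in range(200,460) if abs(int(im[r,c+1])-int(im[r,c-1]))>25];print(r,k)
"
```

```text
time_s: 19.95
tool_pos: [0.4232, -0.2192, 0.0333]
tool_rot: [3.142, -0.0, -0.534]
force: [-0.2, 0.4, -1.3]
width: 0.021
grip_force: 89.0
time_s: 20.12
tool_pos: [0.4231, -0.2191, 0.0334]
tool_rot: [-3.142, 0.0, -0.534]
force: [-0.5, 0.1, -1.1]
width: 0.0205
grip_force: 89.0
t 20.12 pos [ 0.4231 -0.2191  0.0334] rot [-3.1415e+00  4.0000e-04 -5.3390e-01] w 0.0205 F [-0.5  0.1 -1.1]
 d(scaled) [ 0.0002 -0.0005 -0.0004] len 0.0 turn [-0.      0.0001 -0.0003]
10 [203, 204, 205, 442, 443, 444, 445, 453, 454, 455]
25 [204, 205, 206, 207, 208, 240, 442, 443, 444, 452, 453, 454]
40 [205, 206, 207, 208, 425, 427, 441, 442, 443, 451, 452, 453]
60 [206, 207, 208, 243, 245, 421, 423, 439, 440, 441, 449, 450, 451]
80 [200, 201, 208, 209, 210, 252, 254, 412, 437, 438, 439, 447, 448, 449]
```

```bash
P='python3 -m pendant'
$P '[{"ax":0,"ay":0,"az":0,"dx":-0.02,"dy":0,"dz":0,"gripper":0},{"ax":0,"ay":0,"az":0,"dx":-0.06,"dy":0,"dz":0,"gripper":0},{"ax":0,"ay":0,"az":0,"dx":-0.1,"dy":0,"dz":0,"gripper":0},{"ax":0,"ay":0,"az":0,"dx":-0.14,"dy":0,"dz":0,"gripper":0},{"ax":0,"ay":0,"az":0,"dx":-0.18,"dy":0,"dz":0,"gripper":0}]'
$P '[{"ax":0,"ay":0,"az":0,"dx":-0.05,"dy":0,"dz":0,"gripper":0},{"ax":0,"ay":0,"az":0,"dx":-0.11,"dy":0,"dz":0,"gripper":0},{"ax":0,"ay":0,"az":0,"dx":-0.12,"dy":0,"dz":-0.05,"gripper":0},{"ax":0,"ay":0,"az":0,"dx":-0.12,"dy":0,"dz":-0.17,"gripper":0},{"ax":0,"ay":0,"az":0,"dx":-0.12,"dy":0,"dz":-0.29,"gripper":0}]'
python3 -c "
from h import *
plan(.40,0,.12,0);snap('wrist','w14')"
```

```text
time_s: 20.58
tool_pos: [0.376, -0.1913, 0.0336]
tool_rot: [3.142, -0.0, -0.534]
force: [-0.9, -0.7, -0.9]
width: 0.0209
grip_force: 89.0
time_s: 21.0
tool_pos: [0.3436, -0.1719, 0.12]
tool_rot: [-3.141, 0.004, -0.534]
force: [0.9, -0.8, -0.3]
width: 0.0201
grip_force: 89.0
t 21.0 pos [ 0.3436 -0.1719  0.12  ] rot [-3.1413  0.0041 -0.5339] w 0.0201 F [ 0.9 -0.8 -0.3]
 d(scaled) [-0.1297 -0.5891  0.0008] len 0.181 turn [-0.0002  0.0006 -0.085 ]
```

```bash
P='python3 -m pendant'
$P '[{"ax":0,"ay":0,"az":-0.016,"dx":-0.026,"dy":-0.12,"dz":0,"gripper":0},{"ax":0,"ay":0,"az":-0.034,"dx":-0.052,"dy":-0.24,"dz":0,"gripper":0},{"ax":0,"ay":0,"az":-0.051,"dx":-0.078,"dy":-0.36,"dz":0,"gripper":0},{"ax":0,"ay":0,"az":-0.068,"dx":-0.104,"dy":-0.48,"dz":0,"gripper":0},{"ax":0,"ay":0,"az":-0.085,"dx":-0.13,"dy":-0.589,"dz":0,"gripper":0}]'
$P '[{"ax":0,"ay":0,"az":-0.007,"dx":-0.016,"dy":-0.1,"dz":0,"gripper":0},{"ax":0,"ay":0,"az":-0.015,"dx":-0.032,"dy":-0.2,"dz":0,"gripper":0},{"ax":0,"ay":0,"az":-0.023,"dx":-0.048,"dy":-0.3,"dz":0,"gripper":0},{"ax":0,"ay":0,"az":-0.03,"dx":-0.064,"dy":-0.4,"dz":0,"gripper":0},{"ax":0,"ay":0,"az":-0.036,"dx":-0.08,"dy":-0.45,"dz":0,"gripper":0}]'
python3 -c "
from h import *
plan(.3407,.2575,.12,.4584)"
```

```text
time_s: 21.47
tool_pos: [0.4023, 0.0005, 0.121]
tool_rot: [3.142, -0.001, 0.005]
force: [0.1, -0.7, -0.9]
width: 0.0207
grip_force: 89.0
time_s: 21.88
tool_pos: [0.3773, 0.1362, 0.1208]
tool_rot: [-3.141, -0.001, 0.23]
force: [0.4, -0.8, -1.3]
width: 0.0206
grip_force: 89.1
t 21.88 pos [0.3773 0.1362 0.1208] rot [-3.1406e+00 -1.0000e-03  2.3010e-01] w 0.0206 F [ 0.4 -0.8 -1.3]
 d(scaled) [-0.0267 -0.4214  0.0032] len 0.127 turn [-0.0001 -0.0002 -0.0363]
```

```bash
P='python3 -m pendant'
$P '[{"ax":0,"ay":0,"az":-0.009,"dx":-0.007,"dy":-0.1,"dz":0,"gripper":0},{"ax":0,"ay":0,"az":-0.018,"dx":-0.014,"dy":-0.2,"dz":0,"gripper":0},{"ax":0,"ay":0,"az":-0.027,"dx":-0.021,"dy":-0.3,"dz":0,"gripper":0},{"ax":0,"ay":0,"az":-0.0363,"dx":-0.027,"dy":-0.421,"dz":0.05,"gripper":0},{"ax":0,"ay":0,"az":-0.0363,"dx":-0.027,"dy":-0.421,"dz":0.15,"gripper":0}]'
$P '[{"ax":0,"ay":0,"az":0,"dx":0,"dy":0,"dz":0.08,"gripper":0},{"ax":0,"ay":0,"az":0,"dx":0,"dy":0,"dz":0.1,"gripper":0},{"ax":0,"ay":0,"az":0,"dx":0,"dy":0,"dz":0.1,"gripper":0},{"ax":0,"ay":0,"az":0,"dx":0,"dy":0,"dz":0.1,"gripper":0}]'
python3 -c "
from h import *
plan(.4393,.3062,.046,.4584)"
```

```text
time_s: 22.3
tool_pos: [0.343, 0.2615, 0.0795]
tool_rot: [-3.138, -0.01, 0.462]
force: [2.1, 0.4, -1.4]
width: 0.021
grip_force: 89.2
time_s: 22.63
tool_pos: [0.342, 0.2546, 0.0463]
tool_rot: [3.142, -0.0, 0.454]
force: [0.2, -0.8, -0.5]
width: 0.0208
grip_force: 89.2
t 22.63 pos [0.342  0.2546 0.0463] rot [ 3.1416 -0.      0.4539] w 0.0208 F [ 0.2 -0.8 -0.5]
 d(scaled) [ 0.3668 -0.0124  0.001 ] len 0.11 turn [ 0.     -0.     -0.0007]
```

```bash
P='python3 -m pendant'
$P '[{"ax":0,"ay":0,"az":-0.0007,"dx":0.02,"dy":-0.0124,"dz":0,"gripper":0},{"ax":0,"ay":0,"az":-0.0007,"dx":0.05,"dy":-0.0124,"dz":0,"gripper":0},{"ax":0,"ay":0,"az":-0.0007,"dx":0.08,"dy":-0.0124,"dz":0,"gripper":0},{"ax":0,"ay":0,"az":-0.0007,"dx":0.11,"dy":-0.0124,"dz":0,"gripper":0},{"ax":0,"ay":0,"az":-0.0007,"dx":0.14,"dy":-0.0124,"dz":0,"gripper":0}]'
$P '[{"ax":0,"ay":0,"az":0,"dx":0.03,"dy":0,"dz":0,"gripper":0},{"ax":0,"ay":0,"az":0,"dx":0.06,"dy":0,"dz":0,"gripper":0},{"ax":0,"ay":0,"az":0,"dx":0.09,"dy":0,"dz":0,"gripper":0},{"ax":0,"ay":0,"az":0,"dx":0.12,"dy":0,"dz":0,"gripper":0},{"ax":0,"ay":0,"az":0,"dx":0.15,"dy":0,"dz":0,"gripper":0}]'
$P '[{"ax":0,"ay":0,"az":0,"dx":0.03,"dy":0,"dz":0,"gripper":0},{"ax":0,"ay":0,"az":0,"dx":0.06,"dy":0,"dz":0,"gripper":0},{"ax":0,"ay":0,"az":0,"dx":0.077,"dy":0,"dz":0,"gripper":0},{"ax":0,"ay":0,"az":0,"dx":0.077,"dy":0,"dz":0,"gripper":0},{"ax":0,"ay":0,"az":0,"dx":0.077,"dy":0,"dz":0,"gripper":0}]'
cat >> h.py <<'E'
def edges(f,rows,z,lo=0,hi=639,th=25):
    s=status.get_state();c,g=np.cos(s['tool_rot'][2]),np.sin(s['tool_rot'][2]);im=cv2.imread(f'pics/{f}.png').min(2).astype(int)
    for r in rows:
        e=[k for k in range(lo+2,hi-2) if abs(im[r,k+2]-im[r,k-2])>th];o=[]
        for k in e:
            if o and k-o[-1][-1]<3:o[-1].append(k)
            else:o.append([k])
        q=[(w(f,np.mean(k),r,z)[:2]-s['tool_pos'][:2])@[-g,c]*1000 for k in o];print(r,[(int(np.mean(k)),round(float(a),1)) for k,a in zip(o,q)])
E
python3 -c "
from h import *
plan(.4393,.3062,.046,.4584);snap('wrist','w15');edges('w15',(10,40,70),.046);edges('w15',(126,130,134),.038)"
```

```text
time_s: 23.05
tool_pos: [0.3803, 0.2776, 0.0478]
tool_rot: [-3.141, -0.004, 0.458]
force: [0.7, -0.2, -1.7]
width: 0.0209
grip_force: 89.2
time_s: 23.47
tool_pos: [0.4192, 0.297, 0.0458]
tool_rot: [-3.142, -0.0, 0.459]
force: [-0.1, 0.2, -0.4]
width: 0.021
grip_force: 89.2
time_s: 23.88
tool_pos: [0.4389, 0.3068, 0.0454]
tool_rot: [-3.142, 0.001, 0.459]
force: [-0.4, 0.5, -1.0]
width: 0.0208
grip_force: 89.2
t 23.88 pos [0.4389 0.3068 0.0454] rot [-3.1416e+00  6.0000e-04  4.5890e-01] w 0.0208 F [-0.4  0.5 -1. ]
 d(scaled) [ 0.0002  0.0023 -0.0021] len 0.001 turn [-0.      0.0001  0.0001]
10 [(10, 116.8), (203, 42.8), (215, 38.6), (415, -34.5), (466, -53.3), (477, -57.2), (553, -86.2), (604, -105.9), (614, -109.9)]
40 [(16, 116.6), (204, 43.5), (216, 39.0), (413, -34.3), (463, -53.3), (473, -57.1), (548, -86.0), (599, -106.1), (608, -109.8)]
70 [(31, 113.2), (194, 48.1), (225, 36.2), (404, -31.9), (460, -53.2), (470, -57.0), (543, -86.0), (593, -106.1), (602, -109.8)]
126 [(63, 110.5), (72, 106.4), (122, 84.1), (190, 55.1), (200, 50.8), (225, 40.0), (256, 27.1), (265, 23.1), (277, 18.3), (292, 12.0), (333, -5.4), (341, -8.7), (359, -16.1), (375, -22.8), (388, -28.5), (398, -32.5), (430, -46.0), (454, -56.2), (464, -60.5), (534, -91.1), (581, -112.0), (590, -116.1)]
130 [(63, 110.6), (73, 106.4), (119, 85.9), (191, 54.8), (200, 51.0), (256, 27.2), (266, 23.0), (276, 18.7), (301, 8.3), (335, -6.2), (359, -16.1), (388, -28.5), (398, -32.6), (438, -49.6), (454, -56.4), (463, -60.3), (581, -112.2), (590, -116.3)]
134 [(64, 110.6), (73, 106.5), (191, 55.0), (200, 50.9), (206, 48.4), (257, 26.9), (266, 23.1), (300, 8.5), (336, -6.8), (387, -28.3), (397, -32.5), (446, -53.4), (454, -56.6), (463, -60.5), (563, -104.4), (580, -112.1), (589, -116.2)]
```

```bash
P='python3 -m pendant'
$P '[{"ax":0,"ay":0,"az":0,"dx":0,"dy":0,"dz":-0.01,"gripper":0},{"ax":0,"ay":0,"az":0,"dx":0,"dy":0,"dz":-0.025,"gripper":0},{"ax":0,"ay":0,"az":0,"dx":0,"dy":0,"dz":-0.038,"gripper":0},{"ax":0,"ay":0,"az":0,"dx":0,"dy":0,"dz":-0.047,"gripper":0},{"ax":0,"ay":0,"az":0,"dx":0,"dy":0,"dz":-0.056,"gripper":0}]'
$P '[{"ax":0,"ay":0,"az":0,"dx":0,"dy":0,"dz":-0.01,"gripper":0},{"ax":0,"ay":0,"az":0,"dx":0,"dy":0,"dz":-0.025,"gripper":0},{"ax":0,"ay":0,"az":0,"dx":0,"dy":0,"dz":-0.045,"gripper":0},{"ax":0,"ay":0,"az":0,"dx":0,"dy":0,"dz":-0.07,"gripper":0},{"ax":0,"ay":0,"az":0,"dx":0,"dy":0,"dz":-0.1,"gripper":0}]'
$P '[{"ax":0,"ay":0,"az":0,"dx":0,"dy":0,"dz":-0.03,"gripper":0},{"ax":0,"ay":0,"az":0,"dx":0,"dy":0,"dz":-0.06,"gripper":0},{"ax":0,"ay":0,"az":0,"dx":0,"dy":0,"dz":-0.08,"gripper":0},{"ax":0,"ay":0,"az":0,"dx":0,"dy":0,"dz":-0.09,"gripper":0},{"ax":0,"ay":0,"az":0,"dx":0,"dy":0,"dz":-0.09,"gripper":0}]'
python3 -c "
from h import *
plan(.435,-.177,.12,-.53);disc('w16');edges('w16',(10,40,70),.105,180,480)"
```

```text
time_s: 24.35
tool_pos: [0.4391, 0.3069, 0.0631]
tool_rot: [-3.142, -0.001, 0.459]
force: [1.4, -0.5, -1.5]
width: 0.0208
grip_force: 89.2
time_s: 24.77
tool_pos: [0.4387, 0.3066, 0.0929]
tool_rot: [3.142, 0.001, 0.459]
force: [0.1, 0.2, -1.4]
width: 0.0209
grip_force: 89.2
time_s: 25.18
tool_pos: [0.4396, 0.3071, 0.1206]
tool_rot: [-3.141, -0.002, 0.459]
force: [0.6, -0.5, -2.7]
width: 0.0211
grip_force: 89.2
t 25.18 pos [0.4396 0.3071 0.1206] rot [-3.1415e+00 -1.8000e-03  4.5890e-01] w 0.0211 F [ 0.6 -0.5 -2.7]
 d(scaled) [-7.2840e-01  1.4401e+00  5.0000e-04] len 0.484 turn [-0.0002 -0.0003  0.1574]
disc in spatula frame [0.0978 0.0038] rms 0.0019
10 [(225, 39.0), (229, 37.4), (405, -34.2), (418, -39.6), (425, -42.4)]
40 [(406, -35.4), (416, -39.6), (422, -42.3)]
70 [(398, -33.0), (417, -40.9)]
```

```bash
cat >> h.py <<'E'
def arc(groups,r1,yaw1,az1):
    """rows (scaled) for a turn about the base; groups: 5 increments in deg each"""
    s=status.get_state();x,y,z=s['tool_pos'];r=r0=np.hypot(x,y);a=a0=np.arctan2(y,x);yw=yw0=s['tool_rot'][2];tot=abs(az1-a0)
    for g in groups:
        bx,by,bw=r*np.cos(a),r*np.sin(a),yw;c,sn=np.cos(bw),np.sin(bw);o=[]
        for d in g:
            a-=np.radians(d);f=min(1,(a0-a)/tot);r=r0+(r1-r0)*(3*f*f-2*f**3);yw=yw0+(yaw1-yw0)*f
            X,Y=r*np.cos(a)-bx,r*np.sin(a)-by;o.append((round((bw-yw)/2/np.pi,4),round((c*X+sn*Y)/.3,3),round((sn*X-c*Y)/.3,3)))
        print('az,dx,dy',o)
E
python3 -c "
from h import *
G=[[.3,.6,.9,1.2,1.5],[1.7,1.8,1.9,2,2],[2]*5,[2]*5,[2,2,1.9,1.8,1.7],[1.5,1.3,1.1,.9,.7]]
print(sum(map(sum,G)))
arc(G,.488,-.534,np.radians(-17.8))"
```

```text
48.8
az,dx,dy [(np.float64(0.0009), np.float64(0.001), np.float64(0.009)), (np.float64(0.0027), np.float64(0.004), np.float64(0.028)), (np.float64(0.0054), np.float64(0.007), np.float64(0.056)), (np.float64(0.009), np.float64(0.01), np.float64(0.093)), (np.float64(0.0135), np.float64(0.012), np.float64(0.14))]
az,dx,dy [(np.float64(0.0051), np.float64(0.005), np.float64(0.053)), (np.float64(0.0105), np.float64(0.007), np.float64(0.109)), (np.float64(0.0162), np.float64(0.007), np.float64(0.168)), (np.float64(0.0222), np.float64(0.004), np.float64(0.23)), (np.float64(0.0282), np.float64(-0.002), np.float64(0.291))]
az,dx,dy [(np.float64(0.006), np.float64(0.002), np.float64(0.062)), (np.float64(0.012), np.float64(0.001), np.float64(0.123)), (np.float64(0.018), np.float64(-0.002), np.float64(0.184)), (np.float64(0.024), np.float64(-0.008), np.float64(0.245)), (np.float64(0.03), np.float64(-0.016), np.float64(0.305))]
az,dx,dy [(np.float64(0.006), np.float64(0.001), np.float64(0.06)), (np.float64(0.012), np.float64(-0.0), np.float64(0.121)), (np.float64(0.018), np.float64(-0.003), np.float64(0.18)), (np.float64(0.024), np.float64(-0.009), np.float64(0.24)), (np.float64(0.03), np.float64(-0.015), np.float64(0.298))]
az,dx,dy [(np.float64(0.006), np.float64(0.002), np.float64(0.059)), (np.float64(0.012), np.float64(0.003), np.float64(0.117)), (np.float64(0.0177), np.float64(0.003), np.float64(0.172)), (np.float64(0.0231), np.float64(0.001), np.float64(0.225)), (np.float64(0.0282), np.float64(-0.001), np.float64(0.273))]
az,dx,dy [(np.float64(0.0045), np.float64(0.005), np.float64(0.043)), (np.float64(0.0084), np.float64(0.008), np.float64(0.08)), (np.float64(0.0117), np.float64(0.011), np.float64(0.111)), (np.float64(0.0144), np.float64(0.013), np.float64(0.137)), (np.float64(0.0165), np.float64(0.015), np.float64(0.157))]
```

```bash
P='python3 -m pendant'
$P '[{"ax":0,"ay":0,"az":0.0009,"dx":0.001,"dy":0.009,"dz":0,"gripper":0},{"ax":0,"ay":0,"az":0.0027,"dx":0.004,"dy":0.028,"dz":0,"gripper":0},{"ax":0,"ay":0,"az":0.0054,"dx":0.007,"dy":0.056,"dz":0,"gripper":0},{"ax":0,"ay":0,"az":0.009,"dx":0.01,"dy":0.093,"dz":0,"gripper":0},{"ax":0,"ay":0,"az":0.0135,"dx":0.012,"dy":0.14,"dz":0,"gripper":0}]'
$P '[{"ax":0,"ay":0,"az":0.0051,"dx":0.005,"dy":0.053,"dz":0,"gripper":0},{"ax":0,"ay":0,"az":0.0105,"dx":0.007,"dy":0.109,"dz":0,"gripper":0},{"ax":0,"ay":0,"az":0.0162,"dx":0.007,"dy":0.168,"dz":0,"gripper":0},{"ax":0,"ay":0,"az":0.0222,"dx":0.004,"dy":0.23,"dz":0,"gripper":0},{"ax":0,"ay":0,"az":0.0282,"dx":-0.002,"dy":0.291,"dz":0,"gripper":0}]'
$P '[{"ax":0,"ay":0,"az":0.006,"dx":0.002,"dy":0.062,"dz":0,"gripper":0},{"ax":0,"ay":0,"az":0.012,"dx":0.001,"dy":0.123,"dz":0,"gripper":0},{"ax":0,"ay":0,"az":0.018,"dx":-0.002,"dy":0.184,"dz":0,"gripper":0},{"ax":0,"ay":0,"az":0.024,"dx":-0.008,"dy":0.245,"dz":0,"gripper":0},{"ax":0,"ay":0,"az":0.03,"dx":-0.016,"dy":0.305,"dz":0,"gripper":0}]'
$P '[{"ax":0,"ay":0,"az":0.006,"dx":0.001,"dy":0.06,"dz":0,"gripper":0},{"ax":0,"ay":0,"az":0.012,"dx":0,"dy":0.121,"dz":0,"gripper":0},{"ax":0,"ay":0,"az":0.018,"dx":-0.003,"dy":0.18,"dz":0,"gripper":0},{"ax":0,"ay":0,"az":0.024,"dx":-0.009,"dy":0.24,"dz":0,"gripper":0},{"ax":0,"ay":0,"az":0.03,"dx":-0.015,"dy":0.298,"dz":0,"gripper":0}]'
$P '[{"ax":0,"ay":0,"az":0.006,"dx":0.002,"dy":0.059,"dz":0,"gripper":0},{"ax":0,"ay":0,"az":0.012,"dx":0.003,"dy":0.117,"dz":0,"gripper":0},{"ax":0,"ay":0,"az":0.0177,"dx":0.003,"dy":0.172,"dz":0,"gripper":0},{"ax":0,"ay":0,"az":0.0231,"dx":0.001,"dy":0.225,"dz":0,"gripper":0},{"ax":0,"ay":0,"az":0.0282,"dx":-0.001,"dy":0.273,"dz":0,"gripper":0}]'
$P '[{"ax":0,"ay":0,"az":0.0045,"dx":0.005,"dy":0.043,"dz":0,"gripper":0},{"ax":0,"ay":0,"az":0.0084,"dx":0.008,"dy":0.08,"dz":0,"gripper":0},{"ax":0,"ay":0,"az":0.0117,"dx":0.011,"dy":0.111,"dz":0,"gripper":0},{"ax":0,"ay":0,"az":0.0144,"dx":0.013,"dy":0.137,"dz":0,"gripper":0},{"ax":0,"ay":0,"az":0.0165,"dx":0.015,"dy":0.157,"dz":0,"gripper":0}]'
python3 -c "
from h import *
plan(.4648,-.1489,.065,-.534);disc('w17');edges('w17',(10,40,70),.105,180,480)"
```

```text
time_s: 25.65
tool_pos: [0.4611, 0.2698, 0.1191]
tool_rot: [3.142, 0.001, 0.372]
force: [0.3, 0.3, -1.8]
width: 0.0209
grip_force: 89.2
time_s: 26.07
tool_pos: [0.4927, 0.1873, 0.1192]
tool_rot: [3.141, 0.0, 0.193]
force: [0.4, 0.3, -2.2]
width: 0.021
grip_force: 89.2
time_s: 26.48
tool_pos: [0.5056, 0.0964, 0.1192]
tool_rot: [3.141, 0.0, 0.004]
force: [0.0, -0.0, -2.5]
width: 0.0207
grip_force: 89.1
time_s: 26.9
tool_pos: [0.5014, 0.0071, 0.1192]
tool_rot: [3.141, 0.0, -0.184]
force: [0.4, 0.1, -1.8]
width: 0.0209
grip_force: 89.0
time_s: 27.32
tool_pos: [0.4861, -0.0734, 0.1192]
tool_rot: [3.141, 0.0, -0.361]
force: [0.4, 0.2, -1.7]
width: 0.0209
grip_force: 89.2
time_s: 27.73
tool_pos: [0.474, -0.118, 0.1193]
tool_rot: [3.142, 0.0, -0.463]
force: [-0.3, -0.2, -1.9]
width: 0.021
grip_force: 89.2
t 27.73 pos [ 0.474  -0.118   0.1193] rot [ 3.1415e+00  1.0000e-04 -4.6310e-01] w 0.021 F [-0.3 -0.2 -1.9]
 d(scaled) [0.0184 0.1058 0.1811] len 0.063 turn [0.     0.     0.0113]
disc in spatula frame [ 0.0969 -0.0003] rms 0.0012
10 [(227, 37.8), (421, -40.3), (460, -56.2), (467, -59.1), (475, -62.4)]
40 [(226, 39.2), (404, -34.1), (416, -39.3), (452, -54.0), (460, -57.4)]
70 [(234, 36.6), (412, -38.5), (448, -53.6), (458, -57.8)]
```

```bash
P='python3 -m pendant'
$P '[{"ax":0,"ay":0,"az":0.0015,"dx":0.002,"dy":0.015,"dz":0.005,"gripper":0},{"ax":0,"ay":0,"az":0.004,"dx":0.006,"dy":0.035,"dz":0.02,"gripper":0},{"ax":0,"ay":0,"az":0.007,"dx":0.01,"dy":0.06,"dz":0.045,"gripper":0},{"ax":0,"ay":0,"az":0.0095,"dx":0.015,"dy":0.085,"dz":0.08,"gripper":0},{"ax":0,"ay":0,"az":0.0113,"dx":0.018,"dy":0.1058,"dz":0.12,"gripper":0}]'
$P '[{"ax":0,"ay":0,"az":0,"dx":0,"dy":0,"dz":0.035,"gripper":0},{"ax":0,"ay":0,"az":0,"dx":0,"dy":0,"dz":0.065,"gripper":0},{"ax":0,"ay":0,"az":0,"dx":0,"dy":0,"dz":0.09,"gripper":0},{"ax":0,"ay":0,"az":0,"dx":0,"dy":0,"dz":0.11,"gripper":0},{"ax":0,"ay":0,"az":0,"dx":0,"dy":0,"dz":0.11,"gripper":0}]'
$P '[{"ax":0,"ay":0,"az":0,"dx":0,"dy":0,"dz":0,"gripper":0},{"ax":0,"ay":0,"az":0,"dx":0,"dy":0,"dz":0,"gripper":0}]'
python3 -c "
from h import *
plan(.4648,-.1489,.05,-.534);disc('w18');edges('w18',(10,40,70),.035,180,480);edges('w18',(122,126,130,134),.016)"
```

```text
time_s: 28.2
tool_pos: [0.465, -0.1487, 0.0825]
tool_rot: [3.141, -0.0, -0.533]
force: [-0.5, 0.3, -2.3]
width: 0.0212
grip_force: 89.2
time_s: 28.62
tool_pos: [0.4641, -0.1472, 0.0486]
tool_rot: [3.141, 0.003, -0.532]
force: [-0.2, -0.5, -1.6]
width: 0.0206
grip_force: 89.1
time_s: 28.78
tool_pos: [0.4656, -0.1479, 0.0509]
tool_rot: [-3.141, -0.001, -0.532]
force: [-0.1, 0.4, -1.5]
width: 0.0207
grip_force: 89.1
t 28.78 pos [ 0.4656 -0.1479  0.0509] rot [-3.1414e+00 -8.0000e-04 -5.3160e-01] w 0.0207 F [-0.1  0.4 -1.5]
 d(scaled) [-0.0005  0.0041  0.0029] len 0.002 turn [-0.     -0.0001  0.0004]
disc in spatula frame [ 0.094  -0.0011] rms 0.004
10 [(208, 45.3), (215, 42.6), (226, 37.9), (430, -45.2), (441, -49.6)]
40 [(210, 45.4), (217, 42.5), (226, 38.9), (422, -42.6), (434, -47.7)]
70 [(216, 43.9), (230, 38.1), (236, 35.5), (424, -44.4), (435, -49.1)]
122 [(20, 153.0), (215, 52.0), (222, 48.2), (231, 43.7), (261, 29.1), (269, 24.8), (277, 21.1), (294, 12.7), (340, -10.1), (371, -25.7), (422, -50.8), (429, -54.6), (479, -79.6), (492, -86.4), (527, -104.2), (538, -110.1), (567, -125.1), (573, -128.3), (591, -137.9)]
126 [(24, 151.6), (223, 47.9), (231, 43.9), (335, -7.6), (426, -53.0), (430, -55.3), (477, -79.0), (493, -87.0), (498, -89.7), (506, -93.6), (532, -107.3), (575, -130.0), (590, -137.8)]
130 [(27, 150.4), (223, 48.1), (234, 42.8), (301, 9.3), (479, -80.1)]
134 [(30, 149.0), (223, 48.2), (232, 43.7), (238, 40.7), (281, 19.1), (481, -81.4)]
```

```bash
P='python3 -m pendant'
$P '[{"ax":0,"ay":0,"az":0.0004,"dx":0.003,"dy":0.003,"dz":0.016,"gripper":0},{"ax":0,"ay":0,"az":0.0004,"dx":0.006,"dy":0.003,"dz":0.028,"gripper":0},{"ax":0,"ay":0,"az":0.0004,"dx":0.006,"dy":0.003,"dz":0.038,"gripper":0},{"ax":0,"ay":0,"az":0.0004,"dx":0.006,"dy":0.003,"dz":0.047,"gripper":0},{"ax":0,"ay":0,"az":0.0004,"dx":0.006,"dy":0.003,"dz":0.057,"gripper":0}]'
$P '[{"ax":0,"ay":0,"az":0,"dx":0,"dy":0,"dz":0,"gripper":0},{"ax":0,"ay":0,"az":0,"dx":0,"dy":0,"dz":0,"gripper":0}]'
$P '[{"ax":0,"ay":0,"az":0,"dx":-0.02,"dy":0,"dz":0,"gripper":0},{"ax":0,"ay":0,"az":0,"dx":-0.06,"dy":0,"dz":0,"gripper":0},{"ax":0,"ay":0,"az":0,"dx":-0.1,"dy":0,"dz":0,"gripper":0},{"ax":0,"ay":0,"az":0,"dx":-0.14,"dy":0,"dz":0,"gripper":0},{"ax":0,"ay":0,"az":0,"dx":-0.18,"dy":0,"dz":0,"gripper":0}]'
$P '[{"ax":0,"ay":0,"az":0,"dx":-0.05,"dy":0,"dz":0,"gripper":0},{"ax":0,"ay":0,"az":0,"dx":-0.11,"dy":0,"dz":0,"gripper":0},{"ax":0,"ay":0,"az":0,"dx":-0.12,"dy":0,"dz":-0.05,"gripper":0},{"ax":0,"ay":0,"az":0,"dx":-0.12,"dy":0,"dz":-0.17,"gripper":0},{"ax":0,"ay":0,"az":0,"dx":-0.12,"dy":0,"dz":-0.29,"gripper":0}]'
python3 -c "
from h import *
snap('wrist','w19');snap('top','t19');plan(.40,.08,.12,.1)
v=np.array([-.4425,.8968]);u=np.array([.8968,.4425]);s=np.array([.4751,.2314])
# rack bay C / disc C from top view
im=cv2.imread('pics/t19.png').astype(int);m=((im.min(2)>140)&(im.max(2)-im.min(2)<40)).astype(np.uint8)
m=cv2.morphologyEx(m,cv2.MORPH_OPEN,np.ones((5,5),np.uint8));n,l,st,c=cv2.connectedComponentsWithStats(m)
for i in range(1,n):
  if 150<st[i,4]<600:
    p=w('t19',*c[i],.046)[:2];print(st[i],c[i].round(1),p.round(4),((p-s)@u).round(4),((p-s)@v).round(4))"
```

```text
time_s: 29.25
tool_pos: [0.4661, -0.1496, 0.033]
tool_rot: [-3.142, 0.0, -0.535]
force: [0.3, 0.3, -1.7]
width: 0.0208
grip_force: 89.1
time_s: 29.42
tool_pos: [0.466, -0.1495, 0.033]
tool_rot: [3.142, 0.001, -0.535]
force: [0.0, -0.2, -0.5]
width: 0.0209
grip_force: 89.1
time_s: 29.83
tool_pos: [0.419, -0.1217, 0.0334]
tool_rot: [-3.142, -0.0, -0.535]
force: [1.1, 0.3, -1.3]
width: 0.0208
grip_force: 89.1
time_s: 30.25
tool_pos: [0.3864, -0.1027, 0.1198]
tool_rot: [3.141, 0.004, -0.534]
force: [1.2, -0.4, -0.9]
width: 0.0211
grip_force: 89.1
t 30.35 pos [ 0.3924 -0.1052  0.1269] rot [-3.14   -0.0109 -0.5343] w 0.0206 F [ 1.1 -0.3 -0.7]
 d(scaled) [-0.2927 -0.5441  0.0207] len 0.185 turn [ 0.0003 -0.0018 -0.101 ]
[196  95   8  32 256] [199.5 110.5] [0.8536 0.4345] 0.4293 0.0146
[228  94  16  32 480] [235.5 110. ] [0.8529 0.3026] 0.3703 -0.1033
[153  97   6  30 169] [155.7 112.1] [0.8508 0.5957] 0.4982 0.1604
[164  96   8  31 248] [167.5 111. ] [0.8541 0.5521] 0.4818 0.1199
[393 103  36  26 497] [410.4 115.6] [ 0.8208 -0.3352] 0.0593 -0.6611
[193 199  20  20 316] [202.4 208.7] [0.494  0.4245] 0.1024 0.1648
[487 211  29   7 165] [500.5 213.8] [ 0.4581 -0.6499] -0.4052 -0.7829
[176 240  17  16 229] [183.7 247.4] [0.3557 0.4925] 0.0085 0.287
```

```bash
P='python3 -m pendant'
$P '[{"ax":0,"ay":0,"az":-0.019,"dx":-0.055,"dy":-0.11,"dz":0,"gripper":0},{"ax":0,"ay":0,"az":-0.038,"dx":-0.11,"dy":-0.22,"dz":0,"gripper":0},{"ax":0,"ay":0,"az":-0.057,"dx":-0.17,"dy":-0.33,"dz":0,"gripper":0},{"ax":0,"ay":0,"az":-0.076,"dx":-0.23,"dy":-0.44,"dz":0,"gripper":0},{"ax":0,"ay":0,"az":-0.095,"dx":-0.29,"dy":-0.544,"dz":0,"gripper":0}]'
$P '[{"ax":0,"ay":0,"az":-0.011,"dx":-0.02,"dy":-0.1,"dz":0,"gripper":0},{"ax":0,"ay":0,"az":-0.022,"dx":-0.04,"dy":-0.2,"dz":0,"gripper":0},{"ax":0,"ay":0,"az":-0.033,"dx":-0.06,"dy":-0.31,"dz":0,"gripper":0},{"ax":0,"ay":0,"az":-0.044,"dx":-0.1,"dy":-0.42,"dz":0,"gripper":0},{"ax":0,"ay":0,"az":-0.055,"dx":-0.13,"dy":-0.5,"dz":0,"gripper":0}]'
python3 -c "
from h import *
plan(.305,.3297,.12,.4584)"
```

```text
time_s: 30.77
tool_pos: [0.3965, 0.0827, 0.1203]
tool_rot: [-3.141, -0.001, 0.068]
force: [1.6, 0.3, -1.4]
width: 0.0207
grip_force: 89.0
time_s: 31.18
tool_pos: [0.3472, 0.2303, 0.1201]
tool_rot: [-3.141, -0.0, 0.412]
force: [-0.4, -0.3, -1.2]
width: 0.0204
grip_force: 89.0
t 31.18 pos [0.3472 0.2303 0.1201] rot [-3.1409e+00 -1.0000e-04  4.1210e-01] w 0.0204 F [-0.4 -0.3 -1.2]
 d(scaled) [ 0.0038 -0.3599  0.0006] len 0.108 turn [-0.0001 -0.     -0.0074]
```

```bash
P='python3 -m pendant'
$P '[{"ax":0,"ay":0,"az":-0.003,"dx":0.001,"dy":-0.1,"dz":0,"gripper":0},{"ax":0,"ay":0,"az":-0.006,"dx":0.002,"dy":-0.2,"dz":0,"gripper":0},{"ax":0,"ay":0,"az":-0.0074,"dx":0.004,"dy":-0.3,"dz":0.04,"gripper":0},{"ax":0,"ay":0,"az":-0.0074,"dx":0.004,"dy":-0.36,"dz":0.1,"gripper":0},{"ax":0,"ay":0,"az":-0.0074,"dx":0.004,"dy":-0.36,"dz":0.18,"gripper":0}]'
$P '[{"ax":0,"ay":0,"az":0,"dx":0,"dy":0,"dz":0.05,"gripper":0},{"ax":0,"ay":0,"az":0,"dx":0,"dy":0,"dz":0.066,"gripper":0},{"ax":0,"ay":0,"az":0,"dx":0,"dy":0,"dz":0.066,"gripper":0},{"ax":0,"ay":0,"az":0,"dx":0,"dy":0,"dz":0.066,"gripper":0}]'
python3 -c "
from h import *
plan(.4037,.3784,.046,.4584)"
```

```text
time_s: 31.6
tool_pos: [0.3065, 0.3317, 0.0674]
tool_rot: [-3.139, -0.004, 0.457]
force: [-0.5, -0.1, -1.8]
width: 0.0208
grip_force: 89.2
time_s: 31.93
tool_pos: [0.307, 0.3278, 0.0469]
tool_rot: [3.142, 0.0, 0.454]
force: [-0.2, 0.3, -0.7]
width: 0.0208
grip_force: 89.2
t 31.93 pos [0.307  0.3278 0.0469] rot [3.1416 0.     0.4541] w 0.0208 F [-0.2  0.3 -0.7]
 d(scaled) [ 0.3636 -0.0104  0.003 ] len 0.109 turn [ 0.      0.     -0.0007]
```

```bash
P='python3 -m pendant'
$P '[{"ax":0,"ay":0,"az":-0.0007,"dx":0.02,"dy":-0.0104,"dz":0.003,"gripper":0},{"ax":0,"ay":0,"az":-0.0007,"dx":0.05,"dy":-0.0104,"dz":0.003,"gripper":0},{"ax":0,"ay":0,"az":-0.0007,"dx":0.08,"dy":-0.0104,"dz":0.003,"gripper":0},{"ax":0,"ay":0,"az":-0.0007,"dx":0.11,"dy":-0.0104,"dz":0.003,"gripper":0},{"ax":0,"ay":0,"az":-0.0007,"dx":0.14,"dy":-0.0104,"dz":0.003,"gripper":0}]'
$P '[{"ax":0,"ay":0,"az":0,"dx":0.03,"dy":0,"dz":0,"gripper":0},{"ax":0,"ay":0,"az":0,"dx":0.06,"dy":0,"dz":0,"gripper":0},{"ax":0,"ay":0,"az":0,"dx":0.09,"dy":0,"dz":0,"gripper":0},{"ax":0,"ay":0,"az":0,"dx":0.12,"dy":0,"dz":0,"gripper":0},{"ax":0,"ay":0,"az":0,"dx":0.15,"dy":0,"dz":0,"gripper":0}]'
$P '[{"ax":0,"ay":0,"az":0,"dx":0.03,"dy":0,"dz":0,"gripper":0},{"ax":0,"ay":0,"az":0,"dx":0.06,"dy":0,"dz":0,"gripper":0},{"ax":0,"ay":0,"az":0,"dx":0.074,"dy":0,"dz":0,"gripper":0},{"ax":0,"ay":0,"az":0,"dx":0.074,"dy":0,"dz":0,"gripper":0},{"ax":0,"ay":0,"az":0,"dx":0.074,"dy":0,"dz":0,"gripper":0}]'
python3 -c "
from h import *
plan(.4037,.3784,.046,.4584);snap('wrist','w20');edges('w20',(10,40,70),.046,150,480);edges('w20',(126,130,134),.038,150,480)"
```

```text
time_s: 32.35
tool_pos: [0.3449, 0.3498, 0.0462]
tool_rot: [-3.141, -0.001, 0.459]
force: [-0.1, 0.8, -1.3]
width: 0.0207
grip_force: 89.2
time_s: 32.77
tool_pos: [0.3845, 0.3694, 0.0454]
tool_rot: [3.142, 0.0, 0.459]
force: [0.1, -0.2, -2.4]
width: 0.0209
grip_force: 89.2
time_s: 33.18
tool_pos: [0.4035, 0.3788, 0.0454]
tool_rot: [3.142, 0.001, 0.459]
force: [-0.7, 0.3, -0.8]
width: 0.0206
grip_force: 89.2
t 33.18 pos [0.4035 0.3788 0.0454] rot [3.1416e+00 5.0000e-04 4.5870e-01] w 0.0206 F [-0.7  0.3 -0.8]
 d(scaled) [-0.0002  0.0015 -0.0019] len 0.001 turn [0.     0.0001 0.0001]
10 [(217, 37.6), (421, -36.8), (431, -40.4), (457, -49.9), (467, -53.6)]
40 [(221, 37.1), (417, -35.9), (429, -40.4), (454, -49.8), (464, -53.8)]
70 [(234, 33.0), (403, -31.6), (426, -40.3), (451, -49.7), (461, -53.6)]
126 [(247, 30.9), (257, 26.7), (276, 18.5), (300, 8.7), (336, -6.6), (359, -16.1), (380, -24.9), (389, -28.9), (422, -42.8), (446, -52.8), (455, -56.7), (472, -64.0)]
130 [(248, 30.6), (257, 26.8), (265, 23.2), (277, 18.2), (301, 8.3), (335, -6.2), (359, -16.1), (379, -24.8), (389, -28.8), (429, -45.8), (445, -52.6), (456, -57.3)]
134 [(248, 30.7), (257, 26.9), (300, 8.5), (336, -6.6), (379, -24.9), (389, -28.9), (437, -49.5), (445, -52.8), (454, -56.6)]
```

```bash
P='python3 -m pendant'
$P '[{"ax":0,"ay":0,"az":0,"dx":0,"dy":0,"dz":-0.01,"gripper":0},{"ax":0,"ay":0,"az":0,"dx":0,"dy":0,"dz":-0.025,"gripper":0},{"ax":0,"ay":0,"az":0,"dx":0,"dy":0,"dz":-0.038,"gripper":0},{"ax":0,"ay":0,"az":0,"dx":0,"dy":0,"dz":-0.047,"gripper":0},{"ax":0,"ay":0,"az":0,"dx":0,"dy":0,"dz":-0.056,"gripper":0}]'
$P '[{"ax":0,"ay":0,"az":0,"dx":0,"dy":0,"dz":-0.01,"gripper":0},{"ax":0,"ay":0,"az":0,"dx":0,"dy":0,"dz":-0.025,"gripper":0},{"ax":0,"ay":0,"az":0,"dx":0,"dy":0,"dz":-0.045,"gripper":0},{"ax":0,"ay":0,"az":0,"dx":0,"dy":0,"dz":-0.07,"gripper":0},{"ax":0,"ay":0,"az":0,"dx":0,"dy":0,"dz":-0.1,"gripper":0}]'
$P '[{"ax":0,"ay":0,"az":0,"dx":0,"dy":0,"dz":-0.03,"gripper":0},{"ax":0,"ay":0,"az":0,"dx":0,"dy":0,"dz":-0.06,"gripper":0},{"ax":0,"ay":0,"az":0,"dx":0,"dy":0,"dz":-0.08,"gripper":0},{"ax":0,"ay":0,"az":0,"dx":0,"dy":0,"dz":-0.09,"gripper":0},{"ax":0,"ay":0,"az":0,"dx":0,"dy":0,"dz":-0.09,"gripper":0}]'
python3 -c "
from h import *
disc('w21');edges('w21',(10,40,70),.105,180,480)
G=[[.3,.6,.9,1.2,1.5],[1.7,1.8,1.9,2,2]]+[[2]*5]*5+[[2,2,1.9,1.8,1.7],[1.5,1.3,1.1,.9,.7]]
print(sum(map(sum,G)))
np.set_printoptions(legacy='1.25')
arc(G,.4795,-.534,np.radians(-37.7))"
```

```text
time_s: 33.65
tool_pos: [0.4037, 0.3791, 0.0632]
tool_rot: [-3.141, -0.001, 0.459]
force: [0.4, 0.7, -2.3]
width: 0.0207
grip_force: 89.1
time_s: 34.07
tool_pos: [0.4034, 0.3787, 0.0929]
tool_rot: [3.141, 0.001, 0.459]
force: [0.6, 0.3, -1.5]
width: 0.0208
grip_force: 89.1
time_s: 34.48
tool_pos: [0.4041, 0.3793, 0.1207]
tool_rot: [-3.141, -0.002, 0.459]
force: [0.3, -0.5, -1.3]
width: 0.0209
grip_force: 89.1
disc in spatula frame [0.1033 0.0003] rms 0.0005
10 [(229, 37.2), (411, -36.7), (419, -40.0)]
40 [(231, 37.3), (407, -36.0), (411, -37.7), (417, -40.0), (477, -65.3)]
70 [(242, 33.5), (398, -32.8), (408, -37.0), (415, -40.0), (475, -65.9)]
78.8
az,dx,dy [(0.0006, 0.003, 0.009), (0.0018, 0.008, 0.028), (0.0035, 0.016, 0.056), (0.0059, 0.025, 0.093), (0.0088, 0.034, 0.141)]
az,dx,dy [(0.0033, 0.012, 0.053), (0.0068, 0.022, 0.11), (0.0105, 0.031, 0.171), (0.0145, 0.037, 0.235), (0.0184, 0.04, 0.299)]
az,dx,dy [(0.0039, 0.008, 0.063), (0.0078, 0.012, 0.127), (0.0117, 0.014, 0.191), (0.0156, 0.014, 0.254), (0.0195, 0.01, 0.317)]
az,dx,dy [(0.0039, 0.002, 0.063), (0.0078, 0.001, 0.126), (0.0117, -0.002, 0.188), (0.0156, -0.008, 0.25), (0.0195, -0.016, 0.311)]
az,dx,dy [(0.0039, -0.003, 0.062), (0.0078, -0.008, 0.123), (0.0117, -0.015, 0.183), (0.0156, -0.024, 0.243), (0.0195, -0.036, 0.303)]
az,dx,dy [(0.0039, -0.006, 0.06), (0.0078, -0.014, 0.119), (0.0117, -0.024, 0.178), (0.0156, -0.036, 0.236), (0.0195, -0.049, 0.293)]
az,dx,dy [(0.0039, -0.008, 0.058), (0.0078, -0.018, 0.115), (0.0117, -0.029, 0.172), (0.0156, -0.042, 0.228), (0.0195, -0.056, 0.283)]
az,dx,dy [(0.0039, -0.009, 0.056), (0.0078, -0.019, 0.112), (0.0115, -0.03, 0.165), (0.015, -0.041, 0.214), (0.0184, -0.053, 0.26)]
az,dx,dy [(0.0029, -0.006, 0.042), (0.0055, -0.012, 0.077), (0.0076, -0.018, 0.108), (0.0094, -0.022, 0.132), (0.0107, -0.026, 0.152)]
```

```bash
python3 -c "
from h import *
G=[[.3,.6,.9,1.2,1.5],[1.7,1.8,1.9,2,2]]+[[2]*5]*5+[[2,2,1.9,1.8,1.7],[1.5,1.3,1.1,.9,.7]]
np.set_printoptions(legacy='1.25')
arc(G,.45,-.534,np.radians(-37.7))"
```

```text
az,dx,dy [(0.0006, 0.003, 0.009), (0.0018, 0.008, 0.028), (0.0035, 0.015, 0.056), (0.0059, 0.024, 0.094), (0.0088, 0.034, 0.141)]
az,dx,dy [(0.0033, 0.011, 0.054), (0.0068, 0.021, 0.111), (0.0105, 0.028, 0.171), (0.0145, 0.032, 0.235), (0.0184, 0.033, 0.299)]
az,dx,dy [(0.0039, 0.005, 0.064), (0.0078, 0.008, 0.127), (0.0117, 0.007, 0.191), (0.0156, 0.004, 0.254), (0.0195, -0.003, 0.316)]
az,dx,dy [(0.0039, -0.001, 0.063), (0.0078, -0.005, 0.125), (0.0117, -0.012, 0.187), (0.0156, -0.021, 0.248), (0.0195, -0.033, 0.308)]
az,dx,dy [(0.0039, -0.006, 0.061), (0.0078, -0.015, 0.121), (0.0117, -0.026, 0.18), (0.0156, -0.039, 0.238), (0.0195, -0.054, 0.295)]
az,dx,dy [(0.0039, -0.01, 0.058), (0.0078, -0.021, 0.115), (0.0117, -0.035, 0.171), (0.0156, -0.05, 0.227), (0.0195, -0.066, 0.281)]
az,dx,dy [(0.0039, -0.011, 0.055), (0.0078, -0.024, 0.11), (0.0117, -0.038, 0.163), (0.0156, -0.053, 0.216), (0.0195, -0.07, 0.268)]
az,dx,dy [(0.0039, -0.011, 0.053), (0.0078, -0.023, 0.106), (0.0115, -0.035, 0.155), (0.015, -0.048, 0.201), (0.0184, -0.06, 0.244)]
az,dx,dy [(0.0029, -0.007, 0.039), (0.0055, -0.013, 0.073), (0.0076, -0.019, 0.101), (0.0094, -0.023, 0.124), (0.0107, -0.027, 0.142)]
```

```bash
P='python3 -m pendant'
$P '[{"ax":0,"ay":0,"az":0.0006,"dx":0.003,"dy":0.009,"dz":0,"gripper":0},{"ax":0,"ay":0,"az":0.0018,"dx":0.008,"dy":0.028,"dz":0,"gripper":0},{"ax":0,"ay":0,"az":0.0035,"dx":0.015,"dy":0.056,"dz":0,"gripper":0},{"ax":0,"ay":0,"az":0.0059,"dx":0.024,"dy":0.094,"dz":0,"gripper":0},{"ax":0,"ay":0,"az":0.0088,"dx":0.034,"dy":0.141,"dz":0,"gripper":0}]' | grep pos
$P '[{"ax":0,"ay":0,"az":0.0033,"dx":0.011,"dy":0.054,"dz":0,"gripper":0},{"ax":0,"ay":0,"az":0.0068,"dx":0.021,"dy":0.111,"dz":0,"gripper":0},{"ax":0,"ay":0,"az":0.0105,"dx":0.028,"dy":0.171,"dz":0,"gripper":0},{"ax":0,"ay":0,"az":0.0145,"dx":0.032,"dy":0.235,"dz":0,"gripper":0},{"ax":0,"ay":0,"az":0.0184,"dx":0.033,"dy":0.299,"dz":0,"gripper":0}]' | grep pos
$P '[{"ax":0,"ay":0,"az":0.0039,"dx":0.005,"dy":0.064,"dz":0,"gripper":0},{"ax":0,"ay":0,"az":0.0078,"dx":0.008,"dy":0.127,"dz":0,"gripper":0},{"ax":0,"ay":0,"az":0.0117,"dx":0.007,"dy":0.191,"dz":0,"gripper":0},{"ax":0,"ay":0,"az":0.0156,"dx":0.004,"dy":0.254,"dz":0,"gripper":0},{"ax":0,"ay":0,"az":0.0195,"dx":-0.003,"dy":0.316,"dz":0,"gripper":0}]' | grep pos
$P '[{"ax":0,"ay":0,"az":0.0039,"dx":-0.001,"dy":0.063,"dz":0,"gripper":0},{"ax":0,"ay":0,"az":0.0078,"dx":-0.005,"dy":0.125,"dz":0,"gripper":0},{"ax":0,"ay":0,"az":0.0117,"dx":-0.012,"dy":0.187,"dz":0,"gripper":0},{"ax":0,"ay":0,"az":0.0156,"dx":-0.021,"dy":0.248,"dz":0,"gripper":0},{"ax":0,"ay":0,"az":0.0195,"dx":-0.033,"dy":0.308,"dz":0,"gripper":0}]' | grep pos
$P '[{"ax":0,"ay":0,"az":0.0039,"dx":-0.006,"dy":0.061,"dz":0,"gripper":0},{"ax":0,"ay":0,"az":0.0078,"dx":-0.015,"dy":0.121,"dz":0,"gripper":0},{"ax":0,"ay":0,"az":0.0117,"dx":-0.026,"dy":0.18,"dz":0,"gripper":0},{"ax":0,"ay":0,"az":0.0156,"dx":-0.039,"dy":0.238,"dz":0,"gripper":0},{"ax":0,"ay":0,"az":0.0195,"dx":-0.054,"dy":0.295,"dz":0,"gripper":0}]' | grep pos
$P '[{"ax":0,"ay":0,"az":0.0039,"dx":-0.01,"dy":0.058,"dz":0,"gripper":0},{"ax":0,"ay":0,"az":0.0078,"dx":-0.021,"dy":0.115,"dz":0,"gripper":0},{"ax":0,"ay":0,"az":0.0117,"dx":-0.035,"dy":0.171,"dz":0,"gripper":0},{"ax":0,"ay":0,"az":0.0156,"dx":-0.05,"dy":0.227,"dz":0,"gripper":0},{"ax":0,"ay":0,"az":0.0195,"dx":-0.066,"dy":0.281,"dz":0,"gripper":0}]' | grep pos
$P '[{"ax":0,"ay":0,"az":0.0039,"dx":-0.011,"dy":0.055,"dz":0,"gripper":0},{"ax":0,"ay":0,"az":0.0078,"dx":-0.024,"dy":0.11,"dz":0,"gripper":0},{"ax":0,"ay":0,"az":0.0117,"dx":-0.038,"dy":0.163,"dz":0,"gripper":0},{"ax":0,"ay":0,"az":0.0156,"dx":-0.053,"dy":0.216,"dz":0,"gripper":0},{"ax":0,"ay":0,"az":0.0195,"dx":-0.07,"dy":0.268,"dz":0,"gripper":0}]' | grep pos
$P '[{"ax":0,"ay":0,"az":0.0039,"dx":-0.011,"dy":0.053,"dz":0,"gripper":0},{"ax":0,"ay":0,"az":0.0078,"dx":-0.023,"dy":0.106,"dz":0,"gripper":0},{"ax":0,"ay":0,"az":0.0115,"dx":-0.035,"dy":0.155,"dz":0,"gripper":0},{"ax":0,"ay":0,"az":0.015,"dx":-0.048,"dy":0.201,"dz":0,"gripper":0},{"ax":0,"ay":0,"az":0.0184,"dx":-0.06,"dy":0.244,"dz":0,"gripper":0}]' | grep pos
$P '[{"ax":0,"ay":0,"az":0.0029,"dx":-0.007,"dy":0.039,"dz":0,"gripper":0},{"ax":0,"ay":0,"az":0.0055,"dx":-0.013,"dy":0.073,"dz":0,"gripper":0},{"ax":0,"ay":0,"az":0.0076,"dx":-0.019,"dy":0.101,"dz":0,"gripper":0},{"ax":0,"ay":0,"az":0.0094,"dx":-0.023,"dy":0.124,"dz":0,"gripper":0},{"ax":0,"ay":0,"az":0.0107,"dx":-0.027,"dy":0.142,"dz":0,"gripper":0}]'
python3 -c "
from h import *
plan(.3792,-.2935,.065,-.534);disc('w22');edges('w22',(10,40,70),.105,180,480)"
```

```text
tool_pos: [0.4319, 0.3446, 0.119]
tool_pos: [0.4767, 0.265, 0.1192]
tool_pos: [0.5025, 0.1736, 0.1192]
tool_pos: [0.5075, 0.0808, 0.1192]
tool_pos: [0.4946, -0.0082, 0.1193]
tool_pos: [0.4678, -0.0906, 0.1193]
tool_pos: [0.4309, -0.1649, 0.1193]
tool_pos: [0.3902, -0.2284, 0.1193]
time_s: 38.28
tool_pos: [0.3653, -0.2626, 0.1194]
tool_rot: [-3.142, 0.0, -0.509]
force: [1.0, 0.1, -0.9]
width: 0.0211
grip_force: 89.2
t 38.28 pos [ 0.3653 -0.2626  0.1194] rot [-3.1416e+00  1.0000e-04 -5.0910e-01] w 0.0211 F [ 1.   0.1 -0.9]
 d(scaled) [0.0906 0.0674 0.1812] len 0.064 turn [0.    0.    0.004]
disc in spatula frame [ 0.1079 -0.0042] rms 0.0043
10 [(227, 37.9), (231, 36.2), (415, -38.0), (425, -42.0), (434, -45.9)]
40 [(413, -38.2), (422, -41.7), (431, -45.4)]
70 [(242, 32.9), (265, 23.5), (271, 20.9), (411, -38.0), (419, -41.3), (428, -45.2)]
```

```bash
P='python3 -m pendant'
$P '[{"ax":0,"ay":0,"az":0.001,"dx":0.01,"dy":0.012,"dz":0.005,"gripper":0},{"ax":0,"ay":0,"az":0.002,"dx":0.028,"dy":0.027,"dz":0.02,"gripper":0},{"ax":0,"ay":0,"az":0.003,"dx":0.05,"dy":0.045,"dz":0.045,"gripper":0},{"ax":0,"ay":0,"az":0.004,"dx":0.07,"dy":0.06,"dz":0.08,"gripper":0},{"ax":0,"ay":0,"az":0.004,"dx":0.0806,"dy":0.0674,"dz":0.12,"gripper":0}]'
$P '[{"ax":0,"ay":0,"az":0,"dx":0,"dy":0,"dz":0.035,"gripper":0},{"ax":0,"ay":0,"az":0,"dx":0,"dy":0,"dz":0.065,"gripper":0},{"ax":0,"ay":0,"az":0,"dx":0,"dy":0,"dz":0.09,"gripper":0},{"ax":0,"ay":0,"az":0,"dx":0,"dy":0,"dz":0.11,"gripper":0},{"ax":0,"ay":0,"az":0,"dx":0,"dy":0,"dz":0.11,"gripper":0}]'
$P '[{"ax":0,"ay":0,"az":0,"dx":0,"dy":0,"dz":0,"gripper":0},{"ax":0,"ay":0,"az":0,"dx":0,"dy":0,"dz":0,"gripper":0}]'
python3 -c "
from h import *
plan(.3766,-.292,.05,-.534);disc('w23');edges('w23',(10,40,70),.035,130,480);edges('w23',(118,122,126,130,134),.016)"
```

```text
time_s: 38.75
tool_pos: [0.3784, -0.2925, 0.0833]
tool_rot: [3.141, -0.002, -0.533]
force: [0.3, 0.5, -2.2]
width: 0.0205
grip_force: 89.1
time_s: 39.17
tool_pos: [0.3764, -0.2903, 0.0488]
tool_rot: [-3.141, 0.002, -0.532]
force: [-0.7, -0.7, -1.1]
width: 0.0209
grip_force: 89.1
time_s: 39.33
tool_pos: [0.3775, -0.2915, 0.0509]
tool_rot: [3.141, -0.001, -0.532]
force: [-0.3, 0.1, -1.3]
width: 0.0208
grip_force: 89.1
t 39.33 pos [ 0.3775 -0.2915  0.0509] rot [ 3.1414e+00 -8.0000e-04 -5.3250e-01] w 0.0208 F [-0.3  0.1 -1.3]
 d(scaled) [-0.0018  0.0029  0.0031] len 0.001 turn [ 0.     -0.0001  0.0002]
disc in spatula frame [ 0.0992 -0.0024] rms 0.0011
10 [(220, 40.7), (230, 36.6), (410, -37.0), (418, -40.3), (431, -45.4)]
40 [(228, 38.2), (408, -36.9), (415, -39.6), (425, -43.8), (432, -46.8)]
70 [(219, 42.7), (224, 40.5), (230, 38.0), (241, 33.3), (271, 20.6), (278, 17.7), (397, -32.8), (401, -34.5), (414, -40.1), (423, -43.9), (429, -46.7)]
118 [(42, 140.9), (49, 136.9), (67, 127.6), (94, 113.1), (102, 109.2), (116, 101.7), (140, 89.4), (166, 76.5), (173, 72.9), (204, 57.4), (215, 51.6), (244, 37.2), (260, 29.5), (269, 24.8), (277, 21.1), (370, -25.0), (381, -30.2), (397, -38.4), (410, -44.9), (419, -49.1), (425, -52.4), (445, -62.4), (449, -64.4), (456, -67.9), (486, -83.1), (492, -86.1)]
122 [(243, 37.8), (268, 25.4), (274, 22.4), (400, -39.8), (409, -44.5), (418, -49.0), (424, -52.0), (454, -66.9), (458, -68.9), (492, -86.4)]
126 [(244, 37.5), (398, -38.9), (409, -44.7), (418, -49.2), (424, -52.2), (452, -66.3), (456, -68.3), (490, -85.7)]
130 [(243, 38.3), (301, 9.4), (400, -40.1), (408, -44.2), (418, -49.1), (424, -52.4), (452, -66.7), (489, -85.4)]
134 [(243, 38.2), (300, 9.6), (336, -8.1), (417, -49.0), (423, -52.0), (451, -66.2), (489, -85.7)]
```

```bash
P='python3 -m pendant'
$P '[{"ax":0,"ay":0,"az":0,"dx":0,"dy":0,"dz":0.016,"gripper":0},{"ax":0,"ay":0,"az":0,"dx":0,"dy":0,"dz":0.028,"gripper":0},{"ax":0,"ay":0,"az":0,"dx":0,"dy":0,"dz":0.038,"gripper":0},{"ax":0,"ay":0,"az":0,"dx":0,"dy":0,"dz":0.047,"gripper":0},{"ax":0,"ay":0,"az":0,"dx":0,"dy":0,"dz":0.057,"gripper":0}]'
$P '[{"ax":0,"ay":0,"az":0,"dx":0,"dy":0,"dz":0,"gripper":0},{"ax":0,"ay":0,"az":0,"dx":0,"dy":0,"dz":0,"gripper":0}]'
$P '[{"ax":0,"ay":0,"az":0,"dx":-0.02,"dy":0,"dz":0,"gripper":0},{"ax":0,"ay":0,"az":0,"dx":-0.06,"dy":0,"dz":0,"gripper":0},{"ax":0,"ay":0,"az":0,"dx":-0.1,"dy":0,"dz":0,"gripper":0},{"ax":0,"ay":0,"az":0,"dx":-0.14,"dy":0,"dz":0,"gripper":0},{"ax":0,"ay":0,"az":0,"dx":-0.18,"dy":0,"dz":0,"gripper":0}]'
$P '[{"ax":0,"ay":0,"az":0,"dx":-0.05,"dy":0,"dz":0,"gripper":0},{"ax":0,"ay":0,"az":0,"dx":-0.11,"dy":0,"dz":0,"gripper":0},{"ax":0,"ay":0,"az":0,"dx":-0.12,"dy":0,"dz":-0.05,"gripper":0},{"ax":0,"ay":0,"az":0,"dx":-0.12,"dy":0,"dz":-0.17,"gripper":0},{"ax":0,"ay":0,"az":0,"dx":-0.12,"dy":0,"dz":-0.29,"gripper":0}]'
python3 -c "
from h import *
snap('top','t24');snap('scene','s24');plan(.40,0,.12,0)"
```

```text
time_s: 39.8
tool_pos: [0.3771, -0.2913, 0.033]
tool_rot: [-3.142, 0.0, -0.533]
force: [-0.3, 0.6, -1.1]
width: 0.0208
grip_force: 89.1
time_s: 39.97
tool_pos: [0.377, -0.2912, 0.033]
tool_rot: [-3.141, 0.001, -0.533]
force: [-0.1, 0.3, -1.0]
width: 0.0207
grip_force: 89.1
time_s: 40.38
tool_pos: [0.33, -0.2635, 0.0334]
tool_rot: [3.142, -0.0, -0.533]
force: [-0.7, 0.8, -0.6]
width: 0.0207
grip_force: 89.1
time_s: 40.8
tool_pos: [0.2978, -0.2439, 0.1198]
tool_rot: [-3.14, 0.004, -0.533]
force: [0.7, -1.4, 0.1]
width: 0.0209
grip_force: 89.1
t 40.9 pos [ 0.3022 -0.2485  0.1268] rot [ 3.1385 -0.0105 -0.5327] w 0.0206 F [0.8 0.6 0.4]
 d(scaled) [-0.1402 -0.8792  0.0185] len 0.267 turn [ 0.0009 -0.0015 -0.0848]
```

```bash
P='python3 -m pendant'
$P '[{"ax":0,"ay":0,"az":-0.009,"dx":-0.01,"dy":-0.09,"dz":0,"gripper":0},{"ax":0,"ay":0,"az":-0.018,"dx":-0.02,"dy":-0.18,"dz":0,"gripper":0},{"ax":0,"ay":0,"az":-0.027,"dx":-0.03,"dy":-0.27,"dz":0,"gripper":0},{"ax":0,"ay":0,"az":-0.036,"dx":-0.045,"dy":-0.36,"dz":0,"gripper":0},{"ax":0,"ay":0,"az":-0.045,"dx":-0.06,"dy":-0.45,"dz":0,"gripper":0}]' | grep pos
python3 -c "
from h import *
plan(.43,.03,.12,0.025)"
```

```text
tool_pos: [0.3526, -0.1189, 0.1201]
t 41.32 pos [ 0.3526 -0.1189  0.1201] rot [ 3.1416e+00 -3.0000e-04 -2.4760e-01] w 0.021 F [ 0.4 -0.2 -0.5]
 d(scaled) [ 1.283e-01 -5.446e-01  4.000e-04] len 0.168 turn [ 0.     -0.     -0.0434]
```

```bash
P='python3 -m pendant'
$P '[{"ax":0,"ay":0,"az":-0.009,"dx":0.026,"dy":-0.11,"dz":0,"gripper":0},{"ax":0,"ay":0,"az":-0.018,"dx":0.052,"dy":-0.22,"dz":0,"gripper":0},{"ax":0,"ay":0,"az":-0.027,"dx":0.078,"dy":-0.33,"dz":0,"gripper":0},{"ax":0,"ay":0,"az":-0.036,"dx":0.1,"dy":-0.44,"dz":0,"gripper":0},{"ax":0,"ay":0,"az":-0.0434,"dx":0.128,"dy":-0.545,"dz":0,"gripper":0}]' | grep pos
python3 -c "
from h import *
plan(.4525,.102,.12,0.025)
for t in('top0','t24'):
  im=cv2.imread(f'pics/{t}.png').astype(int);b,g,r=im[...,0],im[...,1],im[...,2]
  m=((r-b>25)&(r<150)&(g<100)).astype(np.uint8);m[:,:275]=0;m[:,335:]=0;m[:205]=0;m[250:]=0
  n,l,st,c=cv2.connectedComponentsWithStats(m);i=1+st[1:,4].argmax();print(t,st[i],w(t,*c[i],.034).round(4))"
```

```text
tool_pos: [0.4303, 0.0307, 0.12]
t 41.73 pos [0.4303 0.0307 0.12  ] rot [-3.1415e+00 -1.0000e-04  2.6100e-02] w 0.0207 F [ 0.3 -0.8 -1.3]
 d(scaled) [ 8.030e-02 -2.358e-01  2.000e-04] len 0.075 turn [-0.     -0.      0.0002]
top0 [313 212   8  27 207] [0.428  0.0133 0.034 ]
t24 [313 212  10  27 210] [0.4281 0.0096 0.034 ]
```

```bash
P='python3 -m pendant'
$P '[{"ax":0,"ay":0,"az":0,"dx":0.027,"dy":-0.08,"dz":0,"gripper":0},{"ax":0,"ay":0,"az":0,"dx":0.054,"dy":-0.16,"dz":0,"gripper":0},{"ax":0,"ay":0,"az":0,"dx":0.08,"dy":-0.236,"dz":0,"gripper":0},{"ax":0,"ay":0,"az":0,"dx":0.08,"dy":-0.236,"dz":0.08,"gripper":0},{"ax":0,"ay":0,"az":0,"dx":0.08,"dy":-0.236,"dz":0.16,"gripper":0}]'
$P '[{"ax":0,"ay":0,"az":0,"dx":0,"dy":0,"dz":0.05,"gripper":0},{"ax":0,"ay":0,"az":0,"dx":0,"dy":0,"dz":0.09,"gripper":0},{"ax":0,"ay":0,"az":0,"dx":0,"dy":0,"dz":0.12,"gripper":0},{"ax":0,"ay":0,"az":0,"dx":0,"dy":0,"dz":0.137,"gripper":0},{"ax":0,"ay":0,"az":0,"dx":0,"dy":0,"dz":0.137,"gripper":0}]'
$P '[{"ax":0,"ay":0,"az":0,"dx":0,"dy":0,"dz":0,"gripper":0},{"ax":0,"ay":0,"az":0,"dx":0,"dy":0,"dz":0,"gripper":0}]'
python3 -c "
from h import *
plan(.4525,.102,.0278,0.025)"
```

```text
time_s: 42.15
tool_pos: [0.4543, 0.1016, 0.0732]
tool_rot: [-3.141, -0.004, 0.025]
force: [-0.9, 0.0, -2.5]
width: 0.0209
grip_force: 89.2
time_s: 42.57
tool_pos: [0.4517, 0.0999, 0.0301]
tool_rot: [3.141, 0.002, 0.023]
force: [-0.4, 0.8, -2.0]
width: 0.0205
grip_force: 89.2
time_s: 42.73
tool_pos: [0.4535, 0.1001, 0.0321]
tool_rot: [-3.141, -0.002, 0.023]
force: [0.4, 0.0, -0.9]
width: 0.0205
grip_force: 89.2
t 42.73 pos [0.4535 0.1001 0.0321] rot [-3.1415e+00 -1.6000e-03  2.2700e-02] w 0.0205 F [ 0.4  0.  -0.9]
 d(scaled) [-0.0031 -0.0064  0.0144] len 0.005 turn [-0.     -0.0002 -0.0004]
```

```bash
P='python3 -m pendant'
$P '[{"ax":0,"ay":0,"az":0,"dx":0,"dy":0,"dz":0.007,"gripper":0},{"ax":0,"ay":0,"az":0,"dx":0,"dy":0,"dz":0.013,"gripper":0},{"ax":0,"ay":0,"az":0,"dx":0,"dy":0,"dz":0.013,"gripper":0},{"ax":0,"ay":0,"az":0,"dx":0,"dy":0,"dz":0.013,"gripper":0}]'
$P '[{"ax":0,"ay":0,"az":0,"dx":0,"dy":0,"dz":0,"gripper":30},{"ax":0,"ay":0,"az":0,"dx":0,"dy":0,"dz":0,"gripper":55},{"ax":0,"ay":0,"az":0,"dx":0,"dy":0,"dz":0,"gripper":55},{"ax":0,"ay":0,"az":0,"dx":0,"dy":0,"dz":0,"gripper":55}]'
$P '[{"ax":0,"ay":0,"az":0,"dx":0,"dy":0,"dz":-0.08,"gripper":55},{"ax":0,"ay":0,"az":0,"dx":0,"dy":0,"dz":-0.2,"gripper":55},{"ax":0,"ay":0,"az":0,"dx":0,"dy":0,"dz":-0.33,"gripper":55},{"ax":0,"ay":0,"az":0,"dx":0,"dy":0,"dz":-0.46,"gripper":55},{"ax":0,"ay":0,"az":0,"dx":0,"dy":0,"dz":-0.58,"gripper":55}]'
$P '[{"ax":0,"ay":0,"az":0,"dx":-0.1,"dy":0,"dz":0,"gripper":55},{"ax":0,"ay":0,"az":0,"dx":-0.15,"dy":0,"dz":0,"gripper":55},{"ax":0,"ay":0,"az":0,"dx":-0.15,"dy":0,"dz":0,"gripper":55},{"ax":0,"ay":0,"az":0,"dx":-0.15,"dy":0,"dz":0,"gripper":55}]'
python3 -c "
from h import *
snap('wrist','w30');snap('top','t30')
im=cv2.imread('pics/t30.png').astype(int);m=((im.min(2)>130)&(im.max(2)-im.min(2)<45)).astype(np.uint8)
n,l,st,c=cv2.connectedComponentsWithStats(m)
for i in range(1,n):
  if 30<st[i,4]<900 and 275<c[i][0]<480 and 120<c[i][1]<260: print('top',st[i],c[i].round(1),w('t30',*c[i],.02)[:2].round(4))
wr=cv2.imread('pics/w30.png').astype(int);m=((wr.min(2)>170)).astype(np.uint8);n,l,st,c=cv2.connectedComponentsWithStats(m)
for i in range(1,n):
  if st[i,4]>800: print('wrist',st[i],c[i].round(0))"
```

```text
time_s: 43.07
tool_pos: [0.4532, 0.1001, 0.0277]
tool_rot: [-3.141, -0.001, 0.023]
force: [0.7, 0.5, -0.1]
width: 0.0209
grip_force: 89.7
time_s: 43.4
tool_pos: [0.4527, 0.1001, 0.0273]
tool_rot: [3.142, 0.0, 0.023]
force: [-0.1, 0.4, 0.3]
width: 0.0469
grip_force: 0.0
time_s: 43.82
tool_pos: [0.4525, 0.1001, 0.2036]
tool_rot: [-3.141, -0.001, 0.023]
force: [0.4, 0.4, 0.3]
width: 0.0475
grip_force: 0.0
time_s: 44.15
tool_pos: [0.4076, 0.0991, 0.2016]
tool_rot: [-3.141, -0.001, 0.023]
force: [0.2, 0.9, 0.4]
width: 0.047
grip_force: 0.0
top [375 124 101  51 170] [424.5 148.6] [ 0.7034 -0.3894]
top [433 124  49  26 180] [457.5 136.1] [ 0.7478 -0.5124]
top [306 127   7   7  37] [309. 130.] [0.7799 0.0356]
top [430 130  49  26 155] [453.8 142.5] [ 0.7242 -0.4981]
top [271 141  10  10  68] [275.1 145.8] [0.7233 0.1617]
top [360 155  93  47 176] [404.7 177.4] [ 0.5978 -0.3135]
top [313 164   7  39 183] [316.4 182.6] [0.5843 0.0113]
top [276 186  13  22 209] [282.1 196.4] [0.5356 0.1383]
top [259 229  36  16 398] [276. 237.] [0.3871 0.1621]
top [452 234  13  13 116] [458.2 239.7] [ 0.3664 -0.5026]
wrist [ 254    0   51  100 3173] [280.  36.]
wrist [ 415    0   47   93 2354] [440.  44.]
wrist [ 578    0   62   92 1459] [611.  48.]
wrist [  37  297   62   52 2444] [ 68. 322.]
```

```bash
python3 -c "
from h import *
im=cv2.imread('pics/w30.png').min(2)
for b in((254,0,51,100),(415,0,47,93)):
  x,y,W,H=b;m=(im[y:y+H,x:x+W]>170).astype(np.uint8);c=max(cv2.findContours(m,0,2)[0],key=cv2.contourArea);box=cv2.boxPoints(cv2.minAreaRect(c))+[x,y]
  for z in(.005,.06):print(z,[w('w30',*p,z)[:2].round(4).tolist() for p in box])
s=status.get_state();print(s['tool_pos'],s['time_s'])
# tray discs in top view
a=cv2.imread('pics/t30.png').min(2).astype(int)
for r in range(176,232,4):print(r,a[r,365:440:3])
"
```

```text
0.005 [[0.5545, 0.1598], [0.5588, 0.122], [0.4734, 0.1115], [0.4684, 0.1522]]
0.06 [[0.5435, 0.1503], [0.547, 0.1186], [0.4755, 0.1099], [0.4714, 0.1439]]
0.005 [[0.4816, 0.013], [0.563, 0.0028], [0.559, -0.0243], [0.4767, -0.0158]]
0.06 [[0.4824, 0.0273], [0.5506, 0.0188], [0.5472, -0.0039], [0.4783, 0.0032]]
[0.40796983 0.09904203 0.2011729 ] 44.25
176 [ 95 156 151 103 109 113  98  96  64  77  86 110 138 130  96  85  88 125
  97  82  89 123  90  83  85]
180 [154 162 158 154 161 118 104 118 106  95  76  59  80  92 118 142 123 106
  91  96 110 110  85  95 105]
184 [158 161 164 162 159 164 161 131  95 109 102  98  91  71  66  91 103 143
 138 102 128  93  99 100 129]
188 [157 161 160 162 162 161 162 162 160 133 100 105 105  98  95  77  64  70
  86 107 146 117  83 124  80]
192 [161 162 163 162 164 162 163 163 146 158 157 163 123  95 106  95  94  92
  72  67  69  92 125 137  99]
196 [151 160 162 162 163 162 161 155 160 160 162 163 162 147 140  89 108  97
  92  95  86  66  71  69  97]
200 [156 150 159 156 158 162 153 152 163 163 163 160 162 162 161 155 144  99
 106 104  96  95  95  84  67]
204 [ 94 102 156 151 159 162 139 159 164 163 162 163 162 161 157 135 160 162
 161 125  93 105  97  89  97]
208 [ 95  97  94 101 142 151 155 149 162 162 162 159 163 143 158 162 163 160
 163 160 135 145  87 112  93]
212 [ 91  89  94  93  95  96 122 158 142 159 161 161 159 138 162 163 163 164
 161 159 164 145 118  92  89]
216 [ 94  92  94  98  97  94  91  88 103 150 151 162 150 138 164 160 162 163
 164 162 156 114  99  93  92]
220 [ 91  92  91  92  92  91  91  94  92  92  98 130 154 150 152 161 160 162
 161 159 119 106  97  97  99]
224 [ 94  93  91  92  94  91  94  94  95  94  95  93  94 115 157 154 154 142
 159 126 111  94  96  99  96]
228 [105 103 102 101  99 103 102 102 101 100  97 103  97  99  98 104 144 161
 142 119  98 101  99  99 100]
```

The spatula was knocked aside after release: its origin is now at about (0.416, 0.126), yaw 0.10, with the blade overhanging the mat's edge. I'll put it back.

```bash
P='python3 -m pendant'
python3 -c "
from h import *
plan(.4155,.126,.1,.105)"
$P '[{"ax":0,"ay":0,"az":-0.013,"dx":0.02,"dy":-0.089,"dz":0.12,"gripper":65},{"ax":0,"ay":0,"az":-0.013,"dx":0.027,"dy":-0.089,"dz":0.24,"gripper":65},{"ax":0,"ay":0,"az":-0.013,"dx":0.027,"dy":-0.089,"dz":0.336,"gripper":65},{"ax":0,"ay":0,"az":-0.013,"dx":0.027,"dy":-0.089,"dz":0.336,"gripper":65}]'
python3 -c "
from h import *
plan(.4155,.126,.028,.105)"
```

```text
t 44.25 pos [0.408  0.099  0.2012] rot [ 3.1416e+00 -2.0000e-04  2.2800e-02] w 0.047 F [ 0.3 -0.2  0.4]
 d(scaled) [ 0.0271 -0.0893  0.3372] len 0.105 turn [ 0.     -0.     -0.0131]
time_s: 44.58
tool_pos: [0.4107, 0.1253, 0.0937]
tool_rot: [3.141, 0.012, 0.105]
force: [-1.2, -0.1, -1.4]
width: 0.0554
grip_force: 0.0
t 44.58 pos [0.4107 0.1253 0.0937] rot [3.1407 0.0115 0.105 ] w 0.0554 F [-1.2 -0.1 -1.4]
 d(scaled) [ 0.0188 -0.0008  0.2186] len 0.066 turn [ 0.0001  0.0018 -0.    ]
```

```bash
P='python3 -m pendant'
$P '[{"ax":0,"ay":0,"az":0,"dx":0,"dy":0,"dz":0.08,"gripper":65},{"ax":0,"ay":0,"az":0,"dx":0,"dy":0,"dz":0.16,"gripper":65},{"ax":0,"ay":0,"az":0,"dx":0,"dy":0,"dz":0.24,"gripper":65},{"ax":0,"ay":0,"az":0,"dx":0,"dy":0,"dz":0.24,"gripper":40},{"ax":0,"ay":0,"az":0,"dx":0,"dy":0,"dz":0.24,"gripper":20}]'
$P '[{"ax":0,"ay":0,"az":0,"dx":0,"dy":0,"dz":0,"gripper":10},{"ax":0,"ay":0,"az":0,"dx":0,"dy":0,"dz":0,"gripper":0},{"ax":0,"ay":0,"az":0,"dx":0,"dy":0,"dz":0,"gripper":0},{"ax":0,"ay":0,"az":0,"dx":0,"dy":0,"dz":0,"gripper":0},{"ax":0,"ay":0,"az":0,"dx":0,"dy":0,"dz":0,"gripper":0}]' 60
python3 -c "
from h import *
plan(.4525,.102,.0282,.02)"
```

```text
time_s: 45.0
tool_pos: [0.4148, 0.1257, 0.0287]
tool_rot: [3.141, 0.003, 0.104]
force: [0.3, 0.3, 0.1]
width: 0.0325
grip_force: 0.0
time_s: 45.42
tool_pos: [0.4166, 0.1262, 0.0302]
tool_rot: [-3.141, -0.003, 0.105]
force: [-1.5, -0.5, 7.5]
width: 0.0211
grip_force: 61.9
t 45.42 pos [0.4166 0.1262 0.0302] rot [-3.1414e+00 -3.0000e-03  1.0450e-01] w 0.0211 F [-1.5 -0.5  7.5]
 d(scaled) [0.1104 0.0926 0.007 ] len 0.043 turn [-0.     -0.0005  0.0135]
```

```bash
P='python3 -m pendant'
$P '[{"ax":0,"ay":0,"az":0,"dx":0,"dy":0,"dz":-0.05,"gripper":0},{"ax":0,"ay":0,"az":0,"dx":0,"dy":0,"dz":-0.1,"gripper":0},{"ax":0,"ay":0,"az":0.007,"dx":0.05,"dy":0.04,"dz":-0.1,"gripper":0},{"ax":0,"ay":0,"az":0.0135,"dx":0.11,"dy":0.092,"dz":-0.1,"gripper":0},{"ax":0,"ay":0,"az":0.0135,"dx":0.11,"dy":0.092,"dz":-0.1,"gripper":0}]'
$P '[{"ax":0,"ay":0,"az":0,"dx":0,"dy":0,"dz":0.04,"gripper":0},{"ax":0,"ay":0,"az":0,"dx":0,"dy":0,"dz":0.075,"gripper":0},{"ax":0,"ay":0,"az":0,"dx":0,"dy":0,"dz":0.095,"gripper":0},{"ax":0,"ay":0,"az":0,"dx":0,"dy":0,"dz":0.098,"gripper":0},{"ax":0,"ay":0,"az":0,"dx":0,"dy":0,"dz":0.098,"gripper":0}]'
$P '[{"ax":0,"ay":0,"az":0,"dx":0,"dy":0,"dz":0,"gripper":0},{"ax":0,"ay":0,"az":0,"dx":0,"dy":0,"dz":0,"gripper":0}]'
```

```text
time_s: 45.83
tool_pos: [0.4543, 0.1004, 0.0601]
tool_rot: [3.141, -0.005, 0.017]
force: [0.7, 0.9, -0.9]
width: 0.0207
grip_force: 60.9
time_s: 46.25
tool_pos: [0.4507, 0.1023, 0.0296]
tool_rot: [-3.141, 0.0, 0.02]
force: [-3.2, 1.0, 8.5]
width: 0.0213
grip_force: 63.4
time_s: 46.42
tool_pos: [0.4508, 0.1024, 0.0296]
tool_rot: [-3.141, -0.0, 0.02]
force: [-2.6, -0.4, 7.5]
width: 0.0212
grip_force: 63.3
```

```bash
P='python3 -m pendant'
$P '[{"ax":0,"ay":0,"az":0,"dx":0,"dy":0,"dz":-0.003,"gripper":30},{"ax":0,"ay":0,"az":0,"dx":0,"dy":0,"dz":-0.003,"gripper":55},{"ax":0,"ay":0,"az":0,"dx":0,"dy":0,"dz":-0.003,"gripper":55},{"ax":0,"ay":0,"az":0,"dx":0,"dy":0,"dz":-0.003,"gripper":55}]'
$P '[{"ax":0,"ay":0,"az":0,"dx":0,"dy":0,"dz":-0.08,"gripper":55},{"ax":0,"ay":0,"az":0,"dx":0,"dy":0,"dz":-0.2,"gripper":55},{"ax":0,"ay":0,"az":0,"dx":0,"dy":0,"dz":-0.33,"gripper":55},{"ax":0,"ay":0,"az":0,"dx":0,"dy":0,"dz":-0.46,"gripper":55},{"ax":0,"ay":0,"az":0,"dx":0,"dy":0,"dz":-0.58,"gripper":55}]'
$P '[{"ax":0,"ay":0,"az":0,"dx":-0.1,"dy":0,"dz":0,"gripper":55},{"ax":0,"ay":0,"az":0,"dx":-0.15,"dy":0,"dz":0,"gripper":55},{"ax":0,"ay":0,"az":0,"dx":-0.15,"dy":0,"dz":0,"gripper":55},{"ax":0,"ay":0,"az":0,"dx":-0.15,"dy":0,"dz":0,"gripper":55}]'
python3 -c "
from h import *
snap('wrist','w31');snap('top','t31');snap('scene','s31')
im=cv2.imread('pics/w31.png').min(2);m=(im>170).astype(np.uint8)
for c in cv2.findContours(m,0,2)[0]:
  if cv2.contourArea(c)>800:
    box=cv2.boxPoints(cv2.minAreaRect(c));print([w('w31',*p,.005)[:2].round(4).tolist() for p in box])
# tray front edge / discs: compare model projection in the top view
C=np.array([.5098,-.2731]);t=-.534;u=np.array([np.cos(t),np.sin(t)]);v=np.array([-u[1],u[0]])
for f in('t24','t31'):
  a=cv2.imread(f'pics/{f}.png').astype(int).min(2)
  best=max(((sum(a[tuple(np.round(px(f,[*(C+(x+dx)*u+(y+dy)*v),z])[0][::-1]).astype(int))]*sg for x,y,z,sg in M),dx,dy) for dx in np.arange(-.03,.031,.005) for dy in np.arange(-.03,.031,.005)) if (M:=[(-.046,y,.003,1) for y in np.arange(-.12,.13,.02)]+[(-.056,y,0,-1) for y in np.arange(-.12,.13,.02)]+[(x,.13,.02,1) for x in(-.03,0,.03)]+[(x,.143,0,-1) for x in(-.03,0,.03)]+[(x,-.143,0,-1) for x in(-.03,0,.03)]) else 0)
  print(f,best)
d=cv2.absdiff(cv2.imread('pics/t24.png'),cv2.imread('pics/t31.png')).max(2)[155:235,355:450];print('changed px in tray area',(d>40).sum())
"
```

```text
time_s: 46.75
tool_pos: [0.4506, 0.102, 0.0297]
tool_rot: [3.142, 0.0, 0.02]
force: [0.1, -0.8, 0.0]
width: 0.0468
grip_force: 0.0
time_s: 47.17
tool_pos: [0.4506, 0.1019, 0.206]
tool_rot: [-3.142, -0.0, 0.02]
force: [0.1, -0.3, -0.1]
width: 0.0468
grip_force: 0.0
time_s: 47.5
tool_pos: [0.4057, 0.1011, 0.2041]
tool_rot: [-3.142, -0.001, 0.02]
force: [-0.2, -0.4, 0.1]
width: 0.0471
grip_force: 0.0
[[0.2471, 0.4225], [0.2501, 0.3494], [0.177, 0.3636], [0.1727, 0.4417]]
[[0.5333, -0.1331], [0.5666, -0.159], [0.5249, -0.2296], [0.4889, -0.2036]]
[[0.4812, 0.0133], [0.5613, 0.0026], [0.5571, -0.0246], [0.4761, -0.0156]]
[[0.5539, 0.1223], [0.5546, 0.0857], [0.51, 0.0841], [0.5093, 0.1221]]
t24 (np.int64(597), np.float64(6.938893903907228e-18), np.float64(-0.004999999999999994))
t31 (np.int64(663), np.float64(6.938893903907228e-18), np.float64(-0.004999999999999994))
changed px in tray area 118
```

```bash
P='python3 -m pendant'
$P '[{"ax":0,"ay":0,"az":0.018,"dx":0,"dy":0.12,"dz":-0.04,"gripper":55},{"ax":0,"ay":0,"az":0.036,"dx":0,"dy":0.24,"dz":-0.08,"gripper":55},{"ax":0,"ay":0,"az":0.054,"dx":0,"dy":0.36,"dz":-0.12,"gripper":55},{"ax":0,"ay":0,"az":0.072,"dx":0,"dy":0.48,"dz":-0.15,"gripper":55},{"ax":0,"ay":0,"az":0.088,"dx":0,"dy":0.58,"dz":-0.15,"gripper":55}]' | grep pos
$P '[{"ax":0,"ay":0,"az":0,"dx":0.05,"dy":0.1,"dz":0,"gripper":55},{"ax":0,"ay":0,"az":0,"dx":0.1,"dy":0.22,"dz":0,"gripper":55},{"ax":0,"ay":0,"az":0,"dx":0.14,"dy":0.34,"dz":0,"gripper":55},{"ax":0,"ay":0,"az":0,"dx":0.14,"dy":0.36,"dz":0,"gripper":55},{"ax":0,"ay":0,"az":0,"dx":0.14,"dy":0.36,"dz":0,"gripper":55}]'
python3 -c "
from h import *
snap('wrist','w32');C=np.array([.5098,-.2731]);t=-.534;u=np.array([np.cos(t),np.sin(t)]);v=np.array([-u[1],u[0]])
G=np.mgrid[-.07:.071:.0005,-.15:.151:.0005];P=np.stack([C[0]+G[0]*u[0]+G[1]*v[0],C[1]+G[0]*u[1]+G[1]*v[1],np.full_like(G[0],.024)],-1)
q=px('w32',P.reshape(-1,3)).astype(np.float32).reshape(G.shape[1:]+(2,))
r=cv2.remap(cv2.imread('pics/w32.png'),q[...,0],q[...,1],1);cv2.imwrite('pics/rect.png',r)
g=cv2.GaussianBlur(r.min(2),(3,3),0)
for p in(25,15):
  h=cv2.HoughCircles(g,cv2.HOUGH_GRADIENT,1,80,param1=60,param2=p,minRadius=71,maxRadius=81)
  if h is not None:
    for c in h[0][:8]:print(p,'tray x',round(c[1]*.0005-.07,4),'y',round(c[0]*.0005-.15,4),'r',c[2]*.0005)
print(px('w32',[[*(C+x*u+y*v),.024] for x in(-.04,.04) for y in(-.12,.12)]))"
```

```text
tool_pos: [0.4103, -0.0755, 0.251]
time_s: 48.48
tool_pos: [0.3899, -0.1896, 0.2483]
tool_rot: [3.141, 0.002, -0.538]
force: [-0.6, 0.1, 0.2]
width: 0.0473
grip_force: 0.0
15 tray x -0.0032 y -0.0832 r 0.037450004
15 tray x -0.0052 y -0.0033 r 0.0363
15 tray x -0.0027 y 0.0843 r 0.036900003
[[452.96866442  53.88470175]
 [207.51351306  54.62651981]
 [461.082634   -37.81520392]
 [199.98633239 -37.233281  ]]
```

All three discs sit centred in their own bays (within about 5 mm), both tools are on the mat and the robot is clear, so I'm handing in.

```bash
python3 -c "
from plant import ticket
print(ticket.job_done())"
```

```text
the job is handed in; nothing more can be done
None
```

The job is handed in at about 48 s on the robot's clock, verdict not shown: the hook drew the tray clear of the shelf, all three discs measured within about 5 mm of their bay middles, and both tools are on the mat (the spatula was knocked aside after I set it down, so I put it back).

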